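Clamp the tube rack on the mixer with its draw latch

ROBOT

A 6-joint arm with a two-finger parallel gripper is mounted at the origin on the work surface. World frame = base frame: x ahead of the robot, y to its left, z up, the work surface at z = 0. Lengths are in mm, angles in rad, forces in N, time in s.
With the tool pointing down it reaches from about 300 to 775 mm from the base axis. Payload 14.6 kg.
Tool frame: the origin (TCP) lies between the finger pads; the fingertips stand 25 mm ahead of it and the grasp point (between the pads) lies 6 mm ahead of it; z points along the fingers, x is the direction in which the jaws open and shut, and the axes are right-handed (so a half turn about z gives the same grasp; the last joint's range is limited). The gripper opens to 94 mm and grips with 3 to 60 N. Pads are 16 mm wide; open, the fingers measure 119 mm over their backs; the gripper's body (75 mm by 177 mm) begins 78 mm behind the grasp point.
Start: joints at [1.14, 0.3, 1.521, -0, 1.321, -0.067], TCP at [195.702, 513.994, 230.446] pointing down, gripper open.
Joint ranges: [-3.03, 3.03], [-0.79, 2.21], [0.23, 2.52], [-1.04, 4.18], [0, 3.07], [-2.55, 2.55]. Speed limits (rad/s): [2.22, 2.22, 2.57, 3.14, 3.14, 3.14].

INTERFACE

Orientations are given as [roll, pitch, yaw] about the fixed x, y, z axes, in that order (R = Rz(yaw) Ry(pitch) Rx(roll)).
In Python, from cell import manip gives the robot as it stands.
- The arm moves only by the tool apply_moves, never from a script. Its argument "series" is a list of rows, each a list of 3 entries, a list of its own where there are three numbers: the shift along the world's x, y, z in cm, then the turn, a rotation vector about the world's x, y, z in rad, then the opening in per cent of the stroke, from 0 (shut) to 100 (fully open). A call has exactly 10 rows; each row is the pose to reach, as a shift and turn from the pose commanded when the call began; what a row does not reach only later rows make up. A row lasts 1/8 s, in which the tool goes at most 62.5 mm and 10.7 degrees, less where a joint would pass 70% of its speed; a pose out of reach is approached as far as the arm can. A call with a gripper value outside its range is refused whole. The fingers move at their own pace and stop on an object; "grip_force" is the grip in N (left out, the last holds). Time passes only in rows, so rows that repeat a pose let the fingers close, or fill a call up. It gives the time, the measured TCP pose, the force and the opening at its end, in the units of the state.
- manip.read_state(): the state, without advancing time (a new reading comes with each control period).
- manip.camera(name): name is "scene" or "side" or "wrist"; returns (picture, depth): 420x560x3 uint8, red, green, blue; 420x560 float32, mm along the optical axis (not along the pixel's ray), 0 where there is no reading.
- manip.camera_info(name): a dict with "intrinsics" (3x3 intrinsics, pixels), "extrinsics" (4x4, takes a point from world to camera coordinates); the wrist camera has in their place "hand_eye" (4x4, takes a point from camera to tool coordinates, whose origin is the TCP and whose axes are the tool frame's). Camera axes: x right, y down, z forward; pixel columns grow to the right and rows downward; lengths in mm; the calibration is good to about 2 mm. A picture is of the moment at which its call begins: read the wrist's pose just before it. camera_info takes no time and is no camera call.
- manip.sign_off(): hands the job in, once; it reports no verdict.
The state is a dict: "clock": time; "joints": joint angles; "qd": joint speeds; "effort": joint torques, N m; "eef_pos": TCP position; "eef_rot": TCP orientation; "wrist_force": force on the tool from outside, world axes, zero at the start; "moment": the same for the moment, N m; "finger_gap": finger opening in mm.
Only numpy, scipy, OpenCV 4.12 (cv2) and the standard library are available. Lean on these libraries where they do the work, as an engineer would, in place of code of your own. Each camera call takes 0.05 s, during which the arm holds its last target.

TASK

Clamp the tube rack on the mixer: take the latch's wire loop by its orange knob, hook it over the steel keeper on the sliding clamp frame while the lever is still up, then press the red-ended lever down flat past its centre so that it stays shut by itself and the frame holds the rack tight against the fence. Do not tip or lift the rack, and leave the bottle, cup and jar beside the mixer alone.

Things in the scene. Friction and masses are not known exactly. Their poses are not given: they have to be found in the camera images.
- mixer: White bench mixer, blue deck, fixed, 455 x 220 mm, deck 45 mm over the table (x -120 to 335, y +-110). Origin on the table straight below the lever's hinge pin, which is 75 mm up; +x runs along the deck from the latch to the tube rack, z up, y along the hinge pins. An aluminium fence 120 mm wide, top 80 mm over the table, stands at x 198 to 220, the rack beyond it.
- lever (a joint): Latch lever, rad: 0 = flat, shut, on its stop, about 10 degrees past dead centre, handle to the mixer's -x; grows as the handle lifts, pi/2 is upright, more leans to the keeper (stop 2.5). Stays where left (0.07 N m friction). Over the last 40 degrees before flat a spring pad in the clamp resists: 2 to 4 N near the red end, more nearer the pin.
- lever_pad (a point): Centre of the handle's red end, on its upper face: 98 mm from the lever pin along the handle and 10 mm above the pin's level when shut; turns with the lever. The handle is a steel plate 30 mm wide (red end 34 mm) reaching 112 mm from the pin, upper face 9 to 10 mm off the pin's centre.
- loop: Steel wire loop, 138 mm long, 60 mm wide, 7 to 8 mm wire, hinged on the lever; hinge friction (0.06 N m) holds it where left, so it turns with the lever unless the keeper holds it. Origin on its pin, which turns with the lever: when shut it is 27.6 mm to -x and 5 mm below the lever pin. x axis from its pin to its cross bar, y along the pin; when latched its axes are parallel to the mixer's.
- loop_bar (a point): Middle of the loop's cross bar (8 mm round, along y), the part that goes behind the keeper: 137.6 mm along x and 5 mm along z from the loop's origin, in the loop's axes.
- loop_knob (a point): Centre of the orange finger knob on a stalk beyond the cross bar: a disc 20 mm wide along y, 20 mm across; 30 mm along x and 30 mm along z from the bar, in the loop's axes. Grip it across its flat faces (along y); it pivots, and may creep, between the pads.
- clamp_frame: Aluminium frame sliding on the deck: keeper at one end, end bar with a sprung rubber pad beyond the rack. Slides along the mixer's x, about 3 N friction, axes as the mixer's; its origin is at the mixer's when fully home and starts 12 to 20 mm out to +x. Drawn to -x it clamps the rack; the pad (6 N per mm) meets a rack at the fence 5 mm before home.
- keeper_seat (a point): Where the middle of the cross bar sits when hooked: x 110, z 75 mm in the clamp frame. Keeper: steel hook 24 mm wide, post face 4 mm to -x of this point, post 8 mm thick; a lip on top, 6 mm thick, reaches 8 mm to +x, underside 7 mm above. A sill 7 mm below reaches 35 mm to +x: the bar goes down past the lip on to it, then back to -x under the lip.
- rack: White tube rack with capped tubes, 65 (x) x 120 (y) mm, 80 mm high, loose on the deck between fence and pad; origin in the middle of its underside, axes as the mixer's. Against the fence its origin is at x 252.5 mm of the mixer.
- reagent: Amber bottle with a blue cap, 60 mm wide, 130 mm high, loose bystander; origin in the middle of its underside.
- pen_cup: Yellow cup, 72 mm wide, 90 mm high, loose bystander; origin in the middle of its underside.
- buffer_jar: White jar with a green lid, 64 mm wide, 85 mm high, loose bystander; origin in the middle of its underside.

How it is judged:
By the outcome, as a careful person would: the job done as asked, in the order asked, and still so for the second after the job is handed in, with the robot touching nothing.
It also fails if it takes over 58 s, if anything falls off the work surface, if the arm or the gripper's body presses on something with over 40 N, if the wrist force passes 120 N, or if a joint passes its speed limit or range.

## Working session

There is one attempt and no reset: what is moved stays moved. The work goes in short steps, Python scripts to look and compute and a tool call to move; the robot and the scene stay as the last step left them, time stands still between calls to the robot, and variables do not carry over. Pictures are saved under pics/ and viewed, and the job is handed in when it is done.

Besides the shell and the picture viewer there is one more tool, called after "Emit:" in YAML: its name, and indented under it one key for each argument. apply_moves: Moves the arm, as the interface text tells. Its arguments: {"type":"object","properties":{"series":{"type":"array","items":{"type":"array"}},"grip_force":{"type":"number"}},"required":["series"]}

```bash
mkdir -p pics; ls; cat > h.py <<'E'
import numpy as np, cv2
from cell import manip
def shot(n,fn):
    s=manip.read_state(); p,d=manip.camera(n); cv2.imwrite(f'pics/{fn}.png',p[:,:,::-1]); np.savez(f'pics/{fn}.npz',p=p,d=d,pos=s['eef_pos'],rot=s['eef_rot']); return s,p,d
E
python3 - <<'E'
from h import *
for n in ['scene','side','wrist']:
    s,p,d=shot(n,n+'0'); print(manip.camera_info(n))
print(s)
E
```

```text
pics
{'intrinsics': array([[486.48850908,   0.        , 285.03074114],
       [  0.        , 486.48850908, 206.54057921],
       [  0.        ,   0.        ,   1.        ]]), 'extrinsics': array([[ 8.29042064e-01,  5.59170352e-01, -4.21590157e-03,
        -4.17215968e+02],
       [ 3.44351445e-01, -5.16456573e-01, -7.84024674e-01,
        -1.48419476e+02],
       [-4.40580683e-01,  6.48537682e-01, -6.20715342e-01,
         1.42017196e+03],
       [ 0.00000000e+00,  0.00000000e+00,  0.00000000e+00,
         1.00000000e+00]])}
{'intrinsics': array([[425.72148918,   0.        , 280.62521335],
       [  0.        , 425.72148918, 209.84843221],
       [  0.        ,   0.        ,   1.        ]]), 'extrinsics': array([[ 8.61600303e-01, -5.07044130e-01,  2.34769632e-02,
        -5.40105868e+02],
       [-2.77337834e-01, -5.08998894e-01, -8.14864315e-01,
         1.92766390e+02],
       [ 4.25121916e-01,  6.95576291e-01, -5.79176122e-01,
         7.08952594e+02],
       [ 0.00000000e+00,  0.00000000e+00,  0.00000000e+00,
         1.00000000e+00]])}
{'intrinsics': array([[302.66423332,   0.  
[... 435 characters left out ...]
  0.00000000e+00,
         1.00000000e+00]])}
{'clock': 0.1, 'joints': array([ 1.14042416e+00,  3.00407963e-01,  1.52150945e+00, -2.68726736e-05,
        1.32072129e+00, -6.66196812e-02]), 'qd': array([-0.00062136, -0.00185562, -0.00212462,  0.0024929 , -0.00112266,
       -0.00113862]), 'effort': array([ 1.64996716e-03, -5.32634032e+01, -3.53286660e+01,  7.09603890e-02,
        2.35273369e-02, -1.50325627e-05]), 'eef_pos': array([195.61118631, 513.81221553, 229.95125523]), 'eef_rot': array([-3.14154899e+00,  1.04546486e-03,  1.20705053e+00]), 'wrist_force': array([ 0.5259288 ,  0.48106875, -0.44442946]), 'moment': array([0.00283869, 0.01996949, 0.03934838]), 'finger_gap': 93.75723180822621}
```

View pics/scene0.png

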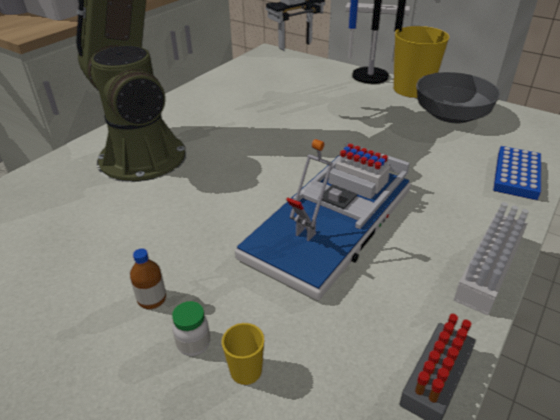

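View pics/side0.png

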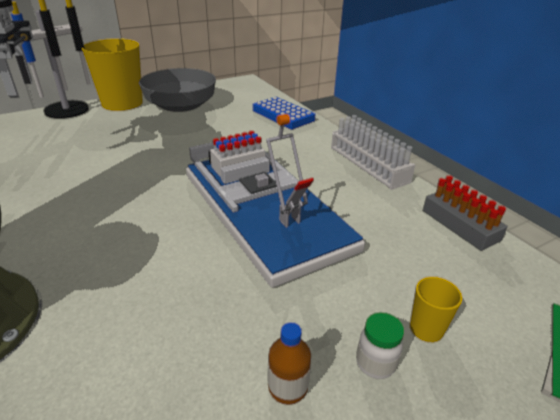

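View pics/wrist0.png

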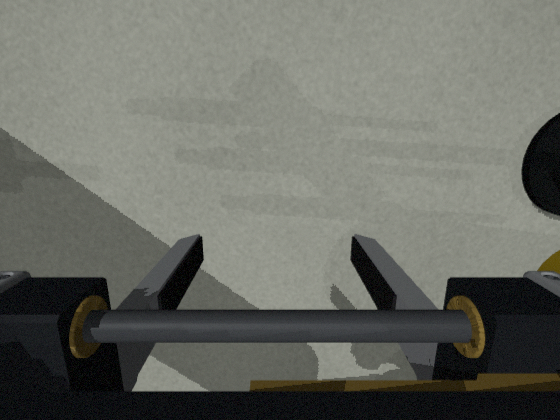

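The scene view shows the mixer with its blue deck, the knob at (317,145), the red lever end at (295,202) and the rack at (362,170). In the side view the knob is at (284,119) and the red end at (304,184). The wrist camera sees only table. Next I'll measure the mixer pose from the deck points and depth.

```bash
cat >> h.py <<'E'
def world(n,d):
    c=manip.camera_info(n);K=c['intrinsics'];E=c['extrinsics']
    v,u=np.indices(d.shape); P=np.stack([(u-K[0,2])/K[0,0]*d,(v-K[1,2])/K[1,1]*d,d],-1)
    return (P-E[:3,3])@E[:3,:3]
def proj(n,X):
    c=manip.camera_info(n);K=c['intrinsics'];E=c['extrinsics']
    p=(np.atleast_2d(X)@E[:3,:3].T+E[:3,3])@K.T; return p[:,:2]/p[:,2:]
E
python3 - <<'E'
from h import *
for n in ['scene','side']:
    z=np.load(f'pics/{n}0.npz');p=z['p'].astype(int);d=z['d'];W=world(n,d)
    r,g,b=p[...,0],p[...,1],p[...,2]
    hsv=cv2.cvtColor(z['p'],cv2.COLOR_RGB2HSV).astype(int)
    ok=d>0
    reg=np.zeros(d.shape,bool)
    if n=='scene': reg[130:300,230:420]=1
    else: reg[100:290,180:370]=1
    blue=ok&reg&(hsv[...,0]>100)&(hsv[...,0]<125)&(hsv[...,1]>130)&(abs(W[...,2]-45)<8)
    B=W[blue]; print(n,'deck',len(B),np.median(B[:,2]),cv2.minAreaRect(B[:,:2].astype(np.float32)))
    mix=ok&reg&(W[...,2]>25)&(W[...,2]<52)
    M=W[mix]; R=cv2.minAreaRect(M[:,:2].astype(np.float32));print('mix',R,cv2.boxPoints(R).round())
    org=ok&reg&(hsv[...,0]>5)&(hsv[...,0]<18)&(hsv[...,1]>170)&(W[...,2]>100)
    print('orange',org.sum(),np.argwhere(org).mean(0),np.median(W[org],0),W[org].min(0),W[org].max(0))
    red=ok&reg&((hsv[...,0]<4)|(hsv[...,0]>174))&(hsv[...,1]>150)&(W[...,2]>100)
    m,lab,st,ce=cv2.connectedComponentsWithStats(red.astype(np.uint8))
    for i in range(1,m):
        if st[i,4]>20: print('red',st[i,4],ce[i],np.median(W[lab==i],0),W[lab==i].min(0),W[lab==i].max(0))
    im=z['p'][...,::-1]
    c=im[120:300,220:420] if n=='scene' else im[100:290,170:370]
    cv2.imwrite(f'pics/{n}0c.png',cv2.resize(c,None,fx=3.1,fy=3.1,interpolation=cv2.INTER_CUBIC))
E
```

```text
scene deck 6083 43.61207664495331 ((608.83251953125, 33.09797668457031), (442.0688781738281, 208.1160430908203), 89.40707397460938)
mix ((614.3445434570312, 39.25193786621094), (463.1109619140625, 227.48439025878906), 89.13754272460938) [[ 497. -191.]
 [ 725. -194.]
 [ 732.  269.]
 [ 504.  272.]]
orange 85 [144.38823529 317.6       ] [608.50677741 -39.38299239 261.29780065] [596.7296675  -43.72230608 251.22684009] [617.54439902 -30.08621558 267.24003622]
red 88 [349.34090909 155.30681818] [584.56061563 162.7699112  120.46480401] [558.80827993 156.96810194 111.60097816] [608.96398235 175.93700598 125.33893594]
red 28 [362.92857143 160.25      ] [621.73608311 161.71539362 119.62297697] [616.16186394 155.4832774  113.37442952] [627.78769655 169.74958035 127.02387666]
red 30 [370.16666667 162.56666667] [641.30764766 161.31805564 120.9451601 ] [634.70223642 157.14754845 112.59566001] [647.03427379 170.91760455 124.69968534]
red 33 [377.18181818 164.96969697] [659.52082312 162.20842121 120.82005197] [652.41185445 156.97464223 112.23423693] [667.62959049 169.71682936 125.19088245]
red 85 [2
[... 873 characters left out ...]
911 114.90920893] [623.03629469 169.71502901 126.74382659]
red 29 [229.24137931 146.03448276] [579.23697897 163.19761477 121.70847466] [574.44878074 157.88297518 113.00481885] [586.77807887 169.66496895 126.54719594]
red 29 [236.75862069 144.51724138] [598.75644883 162.50045074 120.79484433] [593.53419295 158.05454207 112.84693861] [604.8836318  168.53785874 127.08487011]
red 29 [222.         147.79310345] [560.86908164 163.08439677 121.77696639] [555.83572793 158.63373886 113.09599358] [566.18494751 169.60172189 126.02146365]
red 107 [303.38317757 183.64485981] [ 600.04260829 -121.16776106  168.10646717] [ 587.14324181 -125.57713747  151.79630441] [ 616.39467802 -111.40256369  176.06577085]
```

View pics/scene0c.png

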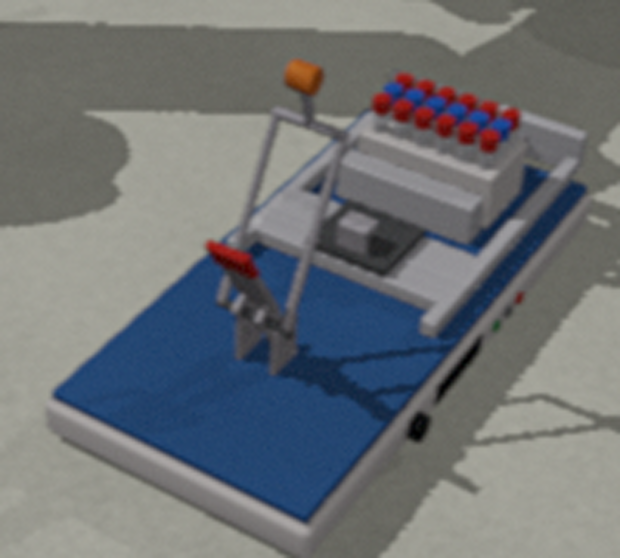

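View pics/side0c.png

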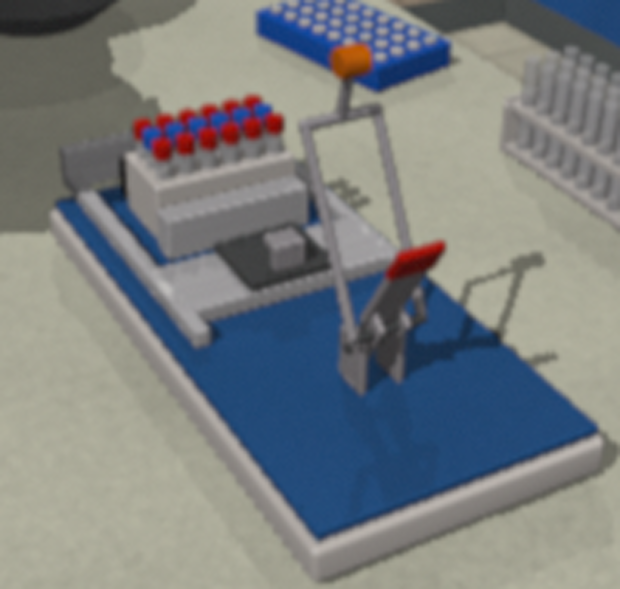

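```bash
python3 - <<'E'
from h import *
import itertools
px={'scene':(317.6,144.39),'side':(282.7,119.16)}
Ps=[]
for n in px:
    c=manip.camera_info(n);Ps.append(c['intrinsics']@c['extrinsics'][:3])
X=cv2.triangulatePoints(Ps[0],Ps[1],np.array(px['scene']),np.array(px['side']));X=(X[:3]/X[3]).ravel();print('knob',X)
X=cv2.triangulatePoints(Ps[0],Ps[1],np.array((294.62,203.1)),np.array((303.38,183.64)));X=(X[:3]/X[3]).ravel();print('red',X)
for n in px:
    c=manip.camera_info(n); E=c['extrinsics']; print('cam',n,-E[:3,:3].T@E[:3,3])
    print(proj(n,X), )
    z=np.load(f'pics/{n}0.npz');d=z['d'];W=world(n,d)
    yaw=np.radians(89.3);o=np.array([605.5,-74.5])
    R=np.array([[np.cos(yaw),np.sin(yaw)],[-np.sin(yaw),np.cos(yaw)]])
    L=(W[...,:2]-o)@R.T
    hsv=cv2.cvtColor(z['p'],cv2.COLOR_RGB2HSV).astype(int)
    b=(d>0)&(abs(W[...,2]-45)<5)&(hsv[...,0]>100)&(hsv[...,0]<125)&(hsv[...,1]>130)&(abs(L[...,0]-107)<250)&(abs(L[...,1])<130)
    B=L[b]; r=cv2.minAreaRect(B.astype(np.float32));print('deck local rect',r)
    # top rim edges by percentiles per slice
    for lo in range(-110,60,40):
        s=B[(B[:,0]>lo)&(B[:,0]<lo+40)]
        print(lo,s[:,1].min().round(1),s[:,1].max().round(1))
    k=(d>0)&(abs(L[...,1])<20)&(L[...,0]>85)&(L[...,0]<165)&(W[...,2]>60)&(W[...,2]<110)
    Q=np.c_[L[k],W[k][:,2]]
    t=Q[Q[:,2]>82];print('keeper',len(Q),Q.min(0).round(),Q.max(0).round(),'top',len(t),t.min(0).round(1),t.max(0).round(1),np.median(t,0).round(1))
E
```

```text
knob [605.39658691 -32.87073403 257.59435803]
red [ 604.71458944 -114.39162471  161.22528406]
cam scene [1022.69838018 -764.39244511  763.39905089]
[[294.70292953 202.80981614]]
deck local rect ((107.63065338134766, -2.0177459716796875), (442.0688171386719, 208.1160125732422), 0.10707578808069229)
-110 -106.4 101.1
-70 -105.4 101.3
-30 -104.9 101.8
10 -105.1 100.9
50 -105.4 101.9
keeper 267 [108. -20.  60.] [164.  20.  90.] top 70 [117.  -13.4  82.9] [142.4  11.5  89.9] [126.8  -1.7  86.5]
cam side [ 217.42550768 -668.87024612  580.36691214]
[[303.54790527 184.03120733]]
deck local rect ((106.91119384765625, 2.1602554321289062), (208.05958557128906, 439.3016357421875), 89.97976684570312)
-110 -100.8 106.0
-70 -100.7 105.7
-30 -101.8 106.2
10 -99.7 105.7
50 -99.6 106.0
keeper 286 [110. -19.  60.] [165.  20.  91.] top 76 [117.8  -9.6  82.2] [140.5  13.1  90.9] [126.3   3.   88. ]
```

The measurements agree with each other. Mixer origin is about (605.5, -74.5) with yaw 89.3°, and the knob is about (605, -33, 258). That puts the knob 171 mm from the loop pin, as specified. The keeper seat is at x≈130, so the frame is about 19 mm out. The lever is at about 61°. I'll move above the knob.

Emit:
apply_moves:
  series:
    - [[2.3,-3,1],[0,0,-0.07],100]
    - [[4.6,-6,2],[0,0,-0.14],100]
    - [[6.9,-9,3],[0,0,-0.21],100]
    - [[9.2,-12,4],[0,0,-0.28],100]
    - [[11.5,-15,5],[0,0,-0.35],100]
    - [[13.8,-18,6],[0,0,-0.42],100]
    - [[16.1,-21,7],[0,0,-0.49],100]
    - [[18.4,-24.2,8],[0,0,-0.56],100]
    - [[20.7,-27.3,9],[0,0,-0.63],100]
    - [[22.8,-30.4,10],[0,0,-0.7],100]

```text
clock: 1.4
eef_pos: [424.3, 208.8, 330.6]
eef_rot: [-3.142, 0.0, 0.505]
wrist_force: [0.3, 0.4, 0.1]
finger_gap: 94.3
```

Emit:
apply_moves:
  series:
    - [[2.3,-3,0],[0,0,-0.07],100]
    - [[4.6,-6,0],[0,0,-0.14],100]
    - [[6.9,-9,0],[0,0,-0.21],100]
    - [[9.2,-12,0],[0,0,-0.28],100]
    - [[11.5,-15,0],[0,0,-0.35],100]
    - [[13.8,-18,0],[0,0,-0.42],100]
    - [[16.1,-21,0],[0,0,-0.49],100]
    - [[18.2,-24.3,0],[0,0,-0.519],100]
    - [[18.2,-24.3,0],[0,0,-0.519],100]
    - [[18.2,-24.3,0],[0,0,-0.519],100]

```text
clock: 2.65
eef_pos: [605.5, -32.6, 330.2]
eef_rot: [-3.141, 0.001, -0.012]
wrist_force: [-0.1, 0.3, -0.2]
finger_gap: 93.8
```

```bash
python3 - <<'E'
from h import *
s,p,d=shot('wrist','wrist1'); print(s['clock'],s['eef_pos'],s['eef_rot'],s['joints'])
from scipy.spatial.transform import Rotation as Ro
c=manip.camera_info('wrist');K=c['intrinsics'];H=c['hand_eye']
hsv=cv2.cvtColor(p,cv2.COLOR_RGB2HSV).astype(int)
o=(hsv[...,0]>5)&(hsv[...,0]<18)&(hsv[...,1]>170)&(d>0)
v,u=np.indices(d.shape);P=np.stack([(u-K[0,2])/K[0,0]*d,(v-K[1,2])/K[1,1]*d,d],-1)
T=P@H[:3,:3].T+H[:3,3]; W=T@Ro.from_euler('xyz',s['eef_rot']).as_matrix().T+s['eef_pos']
print(o.sum(),np.argwhere(o).mean(0));Q=W[o];print(np.median(Q,0),np.percentile(Q,3,0),np.percentile(Q,97,0))
E
```

```text
2.65 [605.45699935 -32.60598194 330.20205468] [-3.14136819e+00  5.57529246e-04 -1.17069005e-02] [-1.14268444e-01  3.80933356e-01  1.18596533e+00  1.66208382e-04
  1.57527155e+00 -1.02560785e-01]
1921 [301.67673087 281.56272775]
[ 598.1391309  -167.15336407   88.00043765] [ 406.35238816 -360.55156729   12.2523244 ] [975.60443816 -22.35536664 357.19391268]
```

View pics/wrist1.png

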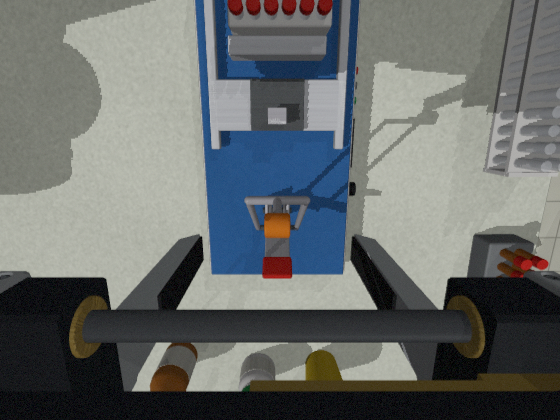

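The wrist view shows the knob at (277,226), the cross bar behind it at about row 201, the keeper at (277,115) and the red end at (277,267). The knob sits centred between the fingers.

```bash
cat >> h.py <<'E'
from scipy.spatial.transform import Rotation as Ro
def wworld(d,pos,rot):
    c=manip.camera_info('wrist');K=c['intrinsics'];H=c['hand_eye']
    v,u=np.indices(d.shape);P=np.stack([(u-K[0,2])/K[0,0]*d,(v-K[1,2])/K[1,1]*d,d],-1)
    return (P@H[:3,:3].T+H[:3,3])@Ro.from_euler('xyz',rot).as_matrix().T+pos
E
python3 - <<'E'
from h import *
z=np.load('pics/wrist1.npz');d=z['d'];W=wworld(d,z['pos'],z['rot'])
hsv=cv2.cvtColor(z['p'],cv2.COLOR_RGB2HSV).astype(int)
v,u=np.indices(d.shape)
o=(hsv[...,0]>5)&(hsv[...,0]<18)&(hsv[...,1]>170)&(d>0)&(v<245)&(v>200)
Q=W[o];print('knob',len(Q),np.median(Q,0),np.percentile(Q,2,0),np.percentile(Q,98,0))
k=(v>90)&(v<140)&(abs(u-277)<25)&(W[...,2]>78)
Q=W[k];print('keeper',len(Q),np.median(Q,0),np.percentile(Q,2,0),np.percentile(Q,98,0))
k=(v>10)&(v<60)&(abs(u-277)<60)&(W[...,2]>76)&(W[...,2]<84)
Q=W[k];print('fence/rack',len(Q),np.percentile(Q,[1,5,50],0))
b=(hsv[...,0]>100)&(hsv[...,0]<125)&(hsv[...,1]>130)&(abs(W[...,2]-45)<5)&(v>140)
Q=W[b];print('deck',np.percentile(Q,[.1,50,99.9],0))
for y in (-160,-120,-80,-40): 
    q=Q[abs(Q[:,1]-y)<8]; print(y,q[:,0].min(),q[:,0].max())
E
```

```text
knob 621 [604.86755105 -29.23751541 266.53803827] [595.67009693 -39.79818197 258.40637362] [613.97801431 -22.36555542 268.80627749]
keeper 335 [605.82560472  55.99914475  88.29604259] [594.5773319   41.77285627  86.45463204] [617.21157754  65.69698784 484.65791283]
fence/rack 2214 [[548.36242765 127.93178143  76.61981541]
 [553.45824223 128.65880185  78.03244591]
 [607.87411233 139.74203309  80.11841346]]
deck [[ 500.6093557  -182.52209273   42.73364148]
 [ 605.27675751  -55.48296323   45.28435   ]
 [ 708.40120436   24.3533587    47.80994732]]
-160 499.9400628542242 707.8406126092791
-120 500.1526690925954 707.7236953435322
-80 500.68826256693006 708.257239089108
-40 501.03201329967453 708.4555710898902
```

```bash
python3 - <<'E'
from h import *
z=np.load('pics/wrist1.npz');im=z['p'][...,::-1]
c=im[0:150,200:360]; cv2.imwrite('pics/w1c.png',cv2.resize(c,None,fx=4,fy=4,interpolation=cv2.INTER_NEAREST))
d=z['d'];W=wworld(d,z['pos'],z['rot'])
for v in list(range(20,72,2))+list(range(98,140,1)): print(v,z['p'][v,277],W[v,277].round(1), W[v,245].round(1))
E
```

```text
20 [122 123 122] [606.9 161.4  94.1] [570.3 161.6  94.9]
22 [124 127 123] [606.9 159.5  93.6] [570.  160.2  92.7]
24 [122 122 121] [606.9 156.8  96.1] [570.1 157.5  94.7]
26 [107 106 103] [606.9 155.4  93.5] [570.1 155.4  95.1]
28 [81 79 80] [606.9 154.3  90.4] [569.6 154.5  91. ]
30 [83 83 82] [606.9 154.2  83.2] [568.8 154.8  82.5]
32 [82 80 79] [606.9 154.2  75.3] [568.1 154.6  75.6]
34 [79 79 78] [606.9 154.4  66.6] [567.2 154.8  66.6]
36 [113 113 114] [606.8 148.4  80.7] [568.2 149.2  79.2]
38 [114 117 119] [606.8 146.5  80. ] [568.3 146.7  80.4]
40 [110 112 114] [606.8 144.   81.2] [568.1 144.8  79.4]
42 [109 112 114] [606.8 141.9  80.9] [568.1 142.4  80.3]
44 [110 112 114] [606.7 139.9  80.2] [568.  140.3  80. ]
46 [111 114 117] [606.7 137.6  80.5] [568.1 137.7  81.7]
48 [111 112 114] [606.7 135.6  79.4] [567.7 136.3  78.5]
50 [110 112 113] [606.7 133.2  80.3] [567.8 133.7  80.2]
52 [110 110 114] [606.7 131.2  79.4] [567.8 131.3  80.9]
54 [92 95 95] [606.6 129.1  78.8] [567.7 129.1  80.8]
56 [72 73 75] [606.6 128.   73.6] [566.8 128.6  72.6]
58 [71 74 75] [606.6 128.1  62. ] [
[... 2025 characters left out ...]
  43.3  59.8]
128 [70 74 76] [605.8  41.5  68. ] [562.4  41.9  60.3]
129 [70 73 73] [605.8  40.2  68.6] [562.3  40.6  59.7]
130 [62 73 92] [605.8  38.9  68. ] [562.2  39.3  59.2]
131 [ 37  74 125] [605.8  37.4  47.3] [560.8  37.9  45.9]
132 [ 35  77 125] [605.7  36.   45.7] [560.6  36.5  45.1]
133 [ 41  81 128] [605.7  34.7  44.7] [560.6  35.1  45. ]
134 [ 38  78 126] [605.7  33.3  47.4] [560.5  33.8  45.1]
135 [ 37  79 126] [605.7  31.9  44.9] [560.5  32.4  45.2]
136 [ 37  77 126] [605.7  30.5  44.9] [560.6  31.   46.4]
137 [ 39  82 128] [605.7  29.2  44.5] [560.4  29.6  45.1]
138 [ 40  79 127] [605.7  27.8  45.2] [560.4  28.3  45.3]
139 [ 34  74 125] [605.7  26.4  44.6] [560.2  26.8  44.2]
```

View pics/w1c.png

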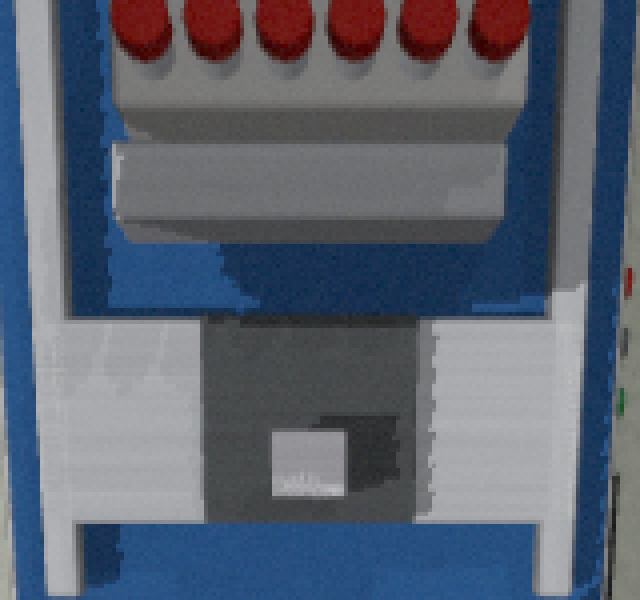

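Emit:
apply_moves:
  series:
    - [[0,0,-1.2],[0,0,0],100]
    - [[0,0,-2.4],[0,0,0],100]
    - [[0,0,-3.6],[0,0,0],100]
    - [[0,0,-4.8],[0,0,0],100]
    - [[-0.05,0.1,-6.2],[0,0,0],100]
    - [[-0.05,0.1,-6.2],[0,0,0],15]
    - [[-0.05,0.1,-6.2],[0,0,0],15]
    - [[-0.05,0.1,-6.2],[0,0,0],15]
    - [[-0.05,0.1,-6.2],[0,0,0],15]
    - [[-0.05,0.1,-6.2],[0,0,0],15]
  grip_force: 15

```text
clock: 3.95
eef_pos: [605.2, -32.0, 268.6]
eef_rot: [3.142, -0.0, -0.012]
wrist_force: [-0.2, -0.6, -0.3]
finger_gap: 47.6
```

```bash
python3 - <<'E'
from h import *
for n in ['scene','side']:
    s,p,d=shot(n,n+'2'); im=p[...,::-1]
    c=im[100:240,240:440] if n=='scene' else im[70:240,190:370]
    cv2.imwrite(f'pics/{n}2c.png',cv2.resize(c,None,fx=3,fy=3))
print({k:s[k] for k in ('clock','eef_pos','wrist_force','finger_gap')})
a=cv2.imread('pics/scene2c.png');b=cv2.imread('pics/side2c.png')
E
cat > lk.py <<'E'
import numpy as np
from scipy.optimize import fsolve
O=np.array([605.3,-71.5]); SEAT=128.0
def pin(t): c,s=np.cos(t),np.sin(t); return np.array([-27.6*c-5*s,27.6*s-5*c])
def rot(f,a): c,s=np.cos(f),np.sin(f); return np.array([c*a[0]-s*a[1],s*a[0]+c*a[1]])
def bar(t,f): return pin(t)+rot(f,(137.6,5))
def knob(t,f): return pin(t)+rot(f,(167.6,35))
def solve(fun,target,g): return fsolve(lambda q: fun(*q)-target,g)
E
python3 - <<'E'
from lk import *
D=np.degrees
k=np.array([39.5,183.]);q=solve(knob,k,(1.06,1.0));print(D(q),bar(*q))
for kx in (36,43):
  print(kx,D(solve(knob,np.array([kx,183.]),(1.06,1.0))))
for x,z in ((16,20),(16,14),(16,7),(16,0),(10,0),(5,0),(0,0)):
    r=solve(bar,np.array([SEAT+x,z]),(2.1,-.1)); print((x,z),D(r),knob(*r))
E
```

```text
{'clock': 4.0, 'eef_pos': array([605.22558494, -32.0219957 , 268.57187812]), 'wrist_force': array([-0.78071674,  0.76310644,  0.51027506]), 'finger_gap': 43.314737203335824}
[60.83240353 58.64604883] [ 49.50937392 141.77121838]
36 [58.12604283 59.53041785]
43 [63.71448541 57.79564471]
(16, 20) [113.67187441  -5.11398928] [176.55470454  47.20645534]
(16, 14) [114.59572305  -7.57259164] [177.69182715  39.78489448]
(16, 7) [116.33472158 -10.41350185] [178.92839473  31.0833395 ]
(16, 0) [118.77395486 -13.21937991] [180.06545318  22.34464337]
(10, 0) [106.73573296 -13.75929275] [174.27440812  22.0038023 ]
(5, 0) [ 96.55662353 -13.81014656] [169.29392366  21.9715977 ]
(0, 0) [ 85.84972088 -13.45989709] [164.15893385  22.19305077]
```

Emit:
apply_moves:
  series:
    - [[0,0,0],[0,0,0],10]
    - [[0,0,0],[0,0,0],10]
    - [[0,0,0],[0,0,0],10]
    - [[0,0,0],[0,0,0],10]
    - [[0,0,0],[0,0,0],10]
    - [[0,0,0],[0,0,0],10]
    - [[0,0,0],[0,0,0],10]
    - [[0,0,0],[0,0,0],10]
    - [[0,0,0],[0,0,0],10]
    - [[0,0,0],[0,0,0],10]
  grip_force: 20

```text
clock: 5.3
eef_pos: [605.3, -32.0, 268.5]
eef_rot: [3.142, -0.0, -0.012]
wrist_force: [4.6, -0.5, -1.0]
finger_gap: 20.3
```

```bash
python3 - <<'E'
from h import *
s,p,d=shot('side','side3'); im=p[...,::-1]
cv2.imwrite('pics/side3c.png',cv2.resize(im[60:240,170:370],None,fx=3,fy=3))
print({k:s[k] for k in ('clock','eef_pos','wrist_force','finger_gap')})
E
python3 - <<'E'
from lk import *
D=np.degrees
k=np.array([39.5,183.]);q0=solve(knob,k,(1.06,1.0))
# stage: rigid rotation to theta 113.7, then blend phi
q1=np.radians([114,-2]); r=solve(bar,np.array([SEAT+16,0]),(2.1,-.1))
for i in range(1,11):
    q=q0+(q1-q0)*i/10; kk=knob(*q); print(i,D(q).round(1),'bar',bar(*q).round(1),'knob shift from start cm',((kk-k)/10).round(2))
k1=knob(*q1)
for x,z in ((17,18),(17,12),(17,6),(17,0),(17,-2),(9,-1),(4,-1),(0,-1)):
    r=solve(bar,np.array([SEAT+x,z]),(2.1,-.1)); print((x,z),D(r).round(1),((knob(*r)-k1)/10).round(2))
E
```

```text
{'clock': 5.3, 'eef_pos': array([605.26479002, -32.00162783, 268.50073868]), 'wrist_force': array([ 4.60975846, -0.54008125, -0.99174857]), 'finger_gap': 20.30192000287151}
1 [66.1 52.6] bar [ 63.9 135.5] knob shift from start cm [ 1.88 -0.54]
2 [71.5 46.5] bar [ 77.5 127.9] knob shift from start cm [ 3.69 -1.27]
3 [76.8 40.5] bar [ 90.3 118.8] knob shift from start cm [ 5.41 -2.19]
4 [82.1 34.4] bar [102.  108.5] knob shift from start cm [ 7.03 -3.28]
5 [87.4 28.3] bar [112.5  97. ] knob shift from start cm [ 8.52 -4.53]
6 [92.7 22.3] bar [121.8  84.6] knob shift from start cm [ 9.87 -5.93]
7 [98.  16.2] bar [129.7  71.2] knob shift from start cm [11.06 -7.46]
8 [103.4  10.1] bar [136.1  57.1] knob shift from start cm [12.08 -9.11]
9 [108.7   4.1] bar [141.   42.5] knob shift from start cm [ 12.93 -10.85]
10 [114.  -2.] bar [144.3  27.4] knob shift from start cm [ 13.59 -12.66]
(17, 18) [116.   -5.8] [ 0.25 -1.16]
(17, 12) [117.1  -8.3] [ 0.36 -1.9 ]
(17, 6) [118.7 -10.7] [ 0.47 -2.65]
(17, 0) [120.8 -13.1] [ 0.56 -3.39]
(17, -2) [121.6 -13.9] [ 0.59 -3.64]
(9, -1) [105.1 -14.2] [-0.19 -3.57]
(4, -1) [ 94.9 -14.2] [-0.69 -3.57]
(0, -1) [ 86.3 -13.9] [-1.1  -3.55]
```

View pics/side3c.png

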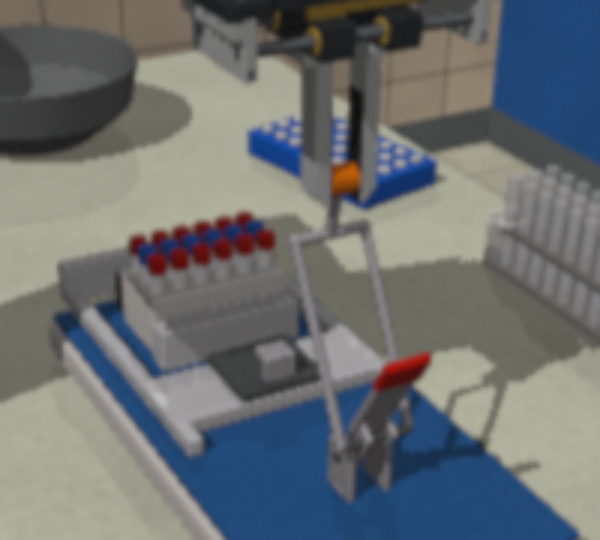

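The knob is gripped (gap 20.3 mm) between the pads in the side crop at (345,180). Next I'll swing the lever and loop forward together.

Emit:
apply_moves:
  series:
    - [[0.05,1.88,-0.54],[0,0,0],10]
    - [[0.07,3.69,-1.27],[0,0,0],10]
    - [[0.08,5.41,-2.19],[0,0,0],10]
    - [[0.1,7.03,-3.28],[0,0,0],10]
    - [[0.1,8.52,-4.53],[0,0,0],10]
    - [[0.11,9.87,-5.93],[0,0,0],10]
    - [[0.12,11.06,-7.46],[0,0,0],10]
    - [[0.13,12.08,-9.11],[0,0,0],10]
    - [[0.14,12.93,-10.85],[0,0,0],10]
    - [[0.15,13.59,-12.66],[0,0,0],10]

```text
clock: 6.6
eef_pos: [606.7, 104.4, 140.6]
eef_rot: [-3.141, -0.0, -0.012]
wrist_force: [4.9, -2.0, 0.6]
finger_gap: 19.7
```

```bash
python3 - <<'E'
from h import *
s=manip.read_state()
print({k:s[k] for k in ('clock','eef_pos','wrist_force','finger_gap')})
_,p,d=shot('side','side4');a=cv2.resize(p[60:240,170:370,::-1],None,fx=3,fy=3);cv2.imwrite('pics/side4c.png',a)
_,p,d=shot('scene','scene4');a=cv2.resize(p[110:260,250:430,::-1],None,fx=3.3,fy=3.3);cv2.imwrite('pics/scene4c.png',a)
E
```

```text
{'clock': 6.6, 'eef_pos': array([606.73188195, 104.35790241, 140.63904528]), 'wrist_force': array([ 4.86376492, -1.96799633,  0.58337414]), 'finger_gap': 19.7313544420164}
```

View pics/side4c.png

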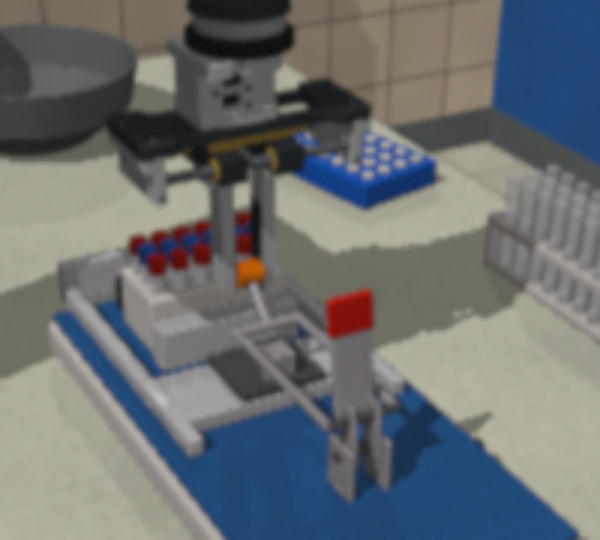

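View pics/scene4c.png

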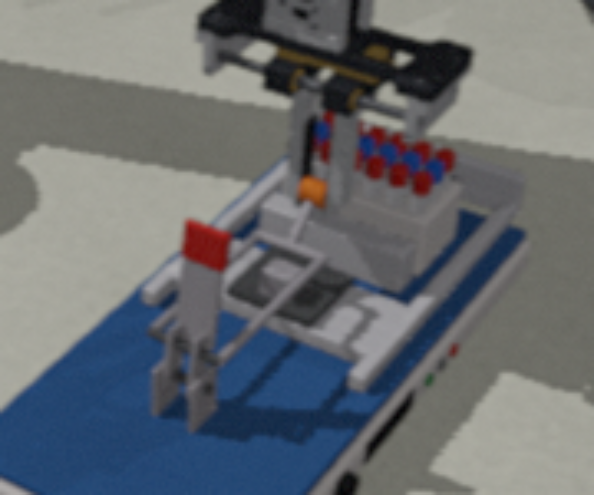

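The loop is now over the keeper, with the knob in the grip at (250,270) in the side crop and the red end at (350,312). The lever looks nearly upright, so I'll measure it.

```bash
cat >> h.py <<'E'
def tri(a,b):
    P=[]
    for n in ('scene','side'):
        c=manip.camera_info(n);P.append(c['intrinsics']@c['extrinsics'][:3])
    X=cv2.triangulatePoints(P[0],P[1],np.array(a,float),np.array(b,float));return (X[:3]/X[3]).ravel()
def blob(p,regn,kind):
    hsv=cv2.cvtColor(p,cv2.COLOR_RGB2HSV).astype(int);m=np.zeros(p.shape[:2],bool);x0,y0,x1,y1=regn;m[y0:y1,x0:x1]=1
    h=hsv[...,0]; m&=hsv[...,1]>150
    m&= ((h<4)|(h>174)) if kind=='red' else ((h>5)&(h<18))
    n,l,s,c=cv2.connectedComponentsWithStats(m.astype(np.uint8)); i=1+np.argmax(s[1:,4]); return c[i],s[i],l==i
E
python3 - <<'E'
from h import *
sc=np.load('pics/scene4.npz');si=np.load('pics/side4.npz')
a,s1,m1=blob(sc['p'],(295,165,330,200),'red');b,s2,m2=blob(si['p'],(270,145,300,180),'red');print('red',a,s1,b,s2,tri(a,b))
print(np.percentile(world('scene',sc['d'])[m1],[2,50,98],0).round(1));print(np.percentile(world('side',si['d'])[m2],[2,50,98],0).round(1))
a,s1,_=blob(sc['p'],(330,155,355,180),'o');b,s2,_=blob(si['p'],(240,140,265,160),'o');print('knob',a,s1,b,s2,tri(a,b))
E
python3 - <<'E'
from lk import *
D=np.degrees
for k in ((175.9,55.),(172,55.),(172,52),(178,58)): 
    q=solve(knob,np.array(k),(2,-.03));print(k,D(q),bar(*q))
E
```

```text
red [312.19863014 184.07534247] [306 177  14  15 146] [286.07407407 164.01587302] [279 157  15  15 189] [606.02377116 -49.33881274 170.13734814]
[[593.2 -56.  158.9]
 [607.8 -52.8 171. ]
 [621.6 -48.8 183.2]]
[[588.6 -56.6 160.9]
 [602.9 -53.2 173.9]
 [618.8 -49.1 185.9]]
knob [344.35849057 167.22641509] [341 163   8  10  53] [252.92647059 150.04411765] [249 145   9  11  68] [607.19543909  93.9693244  133.76713678]
(175.9, 55.0) [114.63783484  -2.44160589] [144.64920029  26.30527021]
(172, 55.0) [106.29238377  -2.68659806] [140.62678998  26.43915805]
(172, 52) [105.34803803  -3.71707229] [140.11822008  24.00799919]
(178, 58) [120.59643534  -1.12668217] [147.41590871  28.59569148]
```

```bash
python3 - <<'E'
from h import *
s,p,d=shot('wrist','wrist4');cv2.imwrite('pics/w4c.png',cv2.resize(p[180:420,150:410,::-1],None,fx=3,fy=2.5))
E
```

View pics/w4c.png

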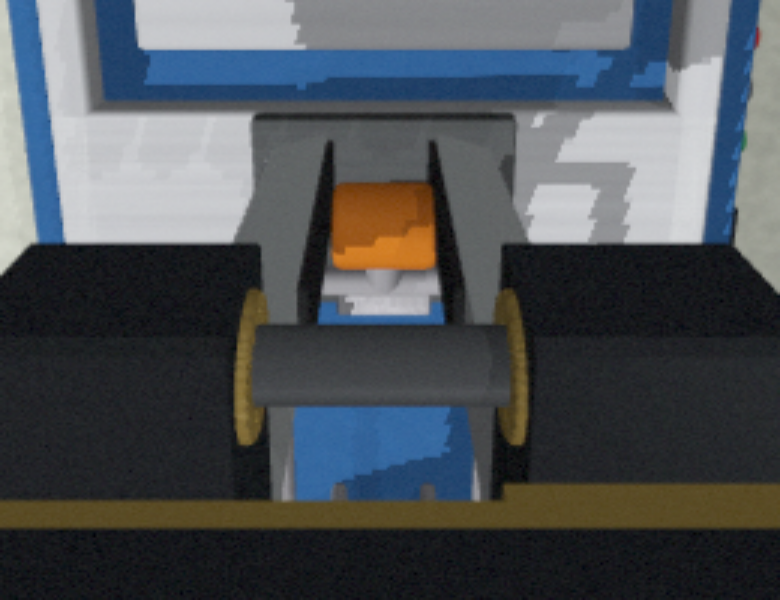

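The wrist view shows the knob between the pads, with the cross bar just beyond it at crop row ≈283 and the keeper top at ≈303. I'll measure both from depth.

```bash
python3 - <<'E'
from h import *
z=np.load('pics/wrist4.npz');d=z['d'];W=wworld(d,z['pos'],z['rot'])
for v in list(range(252,310)): print(v,z['p'][v,278],W[v,278].round(1),z['p'][v,264],W[v,264].round(1))
E
```

```text
252 [86 86 85] [606.5  82.7  68.1] [86 85 86] [606.6 179.1 293.9]
253 [92 55 28] [606.5 107.1 126.8] [95 66 43] [598.2 106.8 125.8]
254 [108  57  18] [606.5 108.4 131.3] [114  66  24] [598.4 108.7 131.6]
255 [113  61  18] [606.5 108.1 132. ] [117  62  16] [598.4 107.9 131.3]
256 [119  65  16] [606.5 107.8 132.7] [122  67  17] [598.4 107.5 131.9]
257 [122  64  19] [606.5 107.6 133.5] [125  68  22] [598.5 107.8 134. ]
258 [127  70  22] [606.5 107.4 134.5] [131  74  23] [598.5 107.6 134.9]
259 [131  71  16] [606.5 107.6 136.4] [133  72  19] [598.5 106.9 134.7]
260 [134  72  23] [606.5 107.1 136.6] [137  76  28] [598.6 106.7 135.5]
261 [136  74  21] [606.5 106.4 136.3] [139  78  27] [598.6 106.5 136.5]
262 [138  76  19] [606.5 106.6 138. ] [138  77  21] [598.6 105.8 136.2]
263 [141  78  24] [606.5 106.1 138.3] [143  80  23] [598.6 105.9 137.8]
264 [141  76  15] [606.5 105.4 138.1] [145  82  27] [598.7 105.6 138.4]
265 [147  84  29] [606.5 104.4 137.2] [151  89  36] [598.6 104.7 137.8]
266 [148  81  27] [606.5 104.4 138.7] [150  84  23] [598.7 105.  139.7]
267 [149  83  25] [606.5 103.9 1
[... 2360 characters left out ...]
606.2  52.2  88.8] [109 110 113] [595.4  51.3  87.1]
301 [193 193 198] [606.2  50.9  88. ] [113 113 117] [595.4  50.9  87.9]
302 [195 195 199] [606.2  50.4  88.6] [113 115 118] [595.4  49.6  87.2]
303 [194 194 198] [606.2  49.5  88.6] [114 113 118] [595.5  50.   89.2]
304 [192 190 197] [606.1  48.8  88.8] [115 116 118] [595.4  48.1  87.5]
305 [176 178 188] [606.1  48.   88.9] [103 109 122] [595.4  47.3  87.7]
306 [ 80 116 161] [606.   19.4  45.8] [ 62 102 147] [593.1  19.5  45.7]
307 [ 53 103 158] [606.   18.3  45.7] [ 54 102 157] [593.   18.1  45.3]
308 [ 53  97 153] [606.   16.8  45.1] [ 49  97 150] [593.   17.   45.1]
309 [ 45  77 119] [606.   16.5  46.3] [ 47  78 117] [593.   16.4  45.8]
```

The knob has crept 6 mm back in the pads, so the bar sits only 8 mm past the seat and needs at least 12. I'll regrip it centred, a little higher and with more force.

Emit:
apply_moves:
  series:
    - [[0,0,0],[0,0,0],36]
    - [[0,0,0],[0,0,0],36]
    - [[0,-0.2,0.1],[0,0,0],36]
    - [[0,-0.5,0.2],[0,0,0],36]
    - [[0,-0.6,0.3],[0,0,0],36]
    - [[0,-0.6,0.3],[0,0,0],10]
    - [[0,-0.6,0.3],[0,0,0],10]
    - [[0,-0.6,0.3],[0,0,0],10]
    - [[0,-0.6,0.3],[0,0,0],10]
    - [[0,-0.6,0.3],[0,0,0],10]
  grip_force: 40

```text
clock: 8.0
eef_pos: [606.9, 97.9, 144.9]
eef_rot: [-3.142, -0.0, -0.012]
wrist_force: [2.9, 0.1, -0.3]
finger_gap: 19.0
```

Emit:
apply_moves:
  series:
    - [[0,0.1,0],[0,0,0],10]
    - [[0,0.2,0],[0,0,0],10]
    - [[0,0.4,0],[0,0,0],10]
    - [[0,0.5,0],[0,0,0],10]
    - [[0,0.6,0],[0,0,0],10]
    - [[0,0.7,0],[0,0,0],10]
    - [[0,0.8,0],[0,0,0],10]
    - [[0,0.9,0],[0,0,0],10]
    - [[0,1,0],[0,0,0],10]
    - [[0,1,0],[0,0,0],10]

```text
clock: 9.25
eef_pos: [606.9, 107.7, 144.8]
eef_rot: [3.141, -0.0, -0.012]
wrist_force: [3.3, -2.8, -1.7]
finger_gap: 19.1
```

```bash
cat > wm.py <<'E'
from h import *
import sys
n=sys.argv[1]
s,p,d=shot('wrist',n);cv2.imwrite(f'pics/{n}c.png',cv2.resize(p[180:420,150:410,::-1],None,fx=3,fy=2.5))
print({k:s[k] for k in ('clock','eef_pos','wrist_force','finger_gap')})
W=wworld(d,s['eef_pos'],s['eef_rot'])
last=None
for v in range(240,325):
    w=W[v,278]
    print(v,p[v,278],w.round(1)) if v%2==0 or abs(w[2]-(last if last is not None else w[2]))>8 else None
    last=w[2]
E
python3 wm.py wrist5
```

```text
{'clock': 9.25, 'eef_pos': array([606.85472373, 107.65504654, 144.76633568]), 'wrist_force': array([ 3.33312461, -2.83492349, -1.72078399]), 'finger_gap': 19.05370345748078}
240 [152  84  23] [606.9 115.9 125.9]
242 [153  85  19] [606.9 114.8 126.5]
244 [156  86  28] [606.9 113.7 127. ]
246 [154  86  22] [606.9 112.3 126.7]
248 [152  85  25] [606.9 111.  126.7]
250 [150  83  22] [606.9 109.4 126.1]
252 [147  83  30] [606.9 108.4 126.7]
254 [135  73  19] [606.9 106.1 124.5]
256 [146 129 119] [606.8 104.1 122.9]
257 [152 151 157] [606.8  98.2 111.3]
258 [154 154 158] [606.8  97.  110.3]
260 [156 154 160] [606.8  94.7 108.4]
262 [155 153 158] [606.8  91.9 105.6]
264 [154 154 159] [606.8  89.7 104.1]
266 [153 154 157] [606.8  87.3 102.5]
268 [156 153 159] [606.8  84.8 100.5]
270 [151 150 156] [606.8  81.9  97.8]
272 [153 152 157] [606.7  79.4  96. ]
274 [144 145 151] [606.7  76.9  94.3]
275 [84 87 87] [606.7  62.8  68.6]
276 [58 61 62] [606.7  61.8  68.5]
278 [60 63 63] [606.7  59.6  67.9]
280 [69 69 71] [606.7  66.5  84. ]
282 [104 106 108] [606.7  66.1  86.6]
284 [176 175 179] [606.6  65.   87.7]
286 [175 174 179] [606.6  63.7  88.4]
288 [173 173 178] [606.6  62.3  88.9]
290 [171 171 176] [606.6  60.1  88.2]
292 [171 169 174] [606.6  58.2  87.9]
294 [174 172 178] [606.6  57.   88.7]
296 [171 171 177] [606.5  55.1  88.5]
298 [200 197 202] [606.5  53.8  89.3]
300 [205 204 209] [606.5  51.7  88.7]
302 [175 175 179] [606.5  49.4  87.8]
304 [176 178 186] [606.5  47.9  88.3]
306 [ 51  98 154] [606.4  18.1  44.8]
308 [ 49  97 149] [606.4  16.4  45.5]
310 [44 43 46] [606.6 137.1 231.1]
312 [46 49 53] [606.6 136.3 230.8]
314 [50 53 53] [606.6 136.1 231.3]
316 [54 55 58] [606.6 135.9 231.9]
318 [55 59 61] [606.6 136.1 233.1]
320 [53 54 59] [606.6 135.7 233.2]
322 [60 61 66] [606.6 135.7 234.1]
324 [61 62 64] [606.6 135.  233.9]
```

View pics/wrist5c.png

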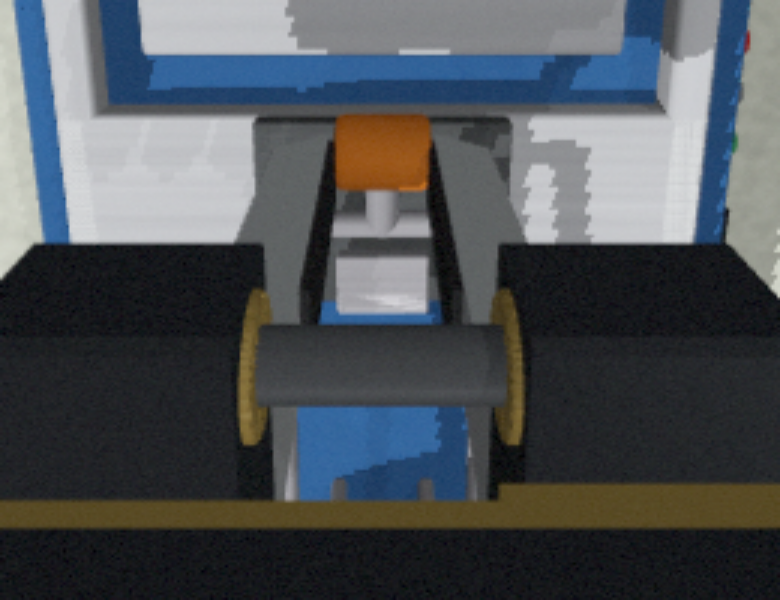

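The knob has slid down the pads to z≈117. The bar is now past the lip, at y≈78 with the keeper's far edge at 67. I'll check the bar height before regripping.

```bash
python3 - <<'E'
from h import *
z=np.load('pics/wrist5.npz');d=z['d'];W=wworld(d,z['pos'],z['rot'])
for u in (266,290):
  for v in range(258,284,2): print(u,v,z['p'][v,u],W[v,u].round(1))
o,s,m=blob(z['p'],(255,215,300,262),'o');print(s,np.percentile(W[m],[2,50,98],0))
E
```

```text
266 258 [59 59 61] [596.9  77.9  67.8]
266 260 [53 57 60] [596.9  76.5  68.5]
266 262 [60 63 65] [596.9  74.8  68.8]
266 264 [64 67 68] [597.8  82.8  89.4]
266 266 [96 98 99] [597.9  82.6  92.4]
266 268 [135 136 138] [597.8  81.2  92.8]
266 270 [163 163 168] [597.9  80.6  95.1]
266 272 [167 166 171] [597.9  79.   95. ]
266 274 [151 150 155] [597.8  77.1  94.5]
266 276 [81 82 81] [596.6  61.3  67.3]
266 278 [62 62 67] [596.6  59.8  67.9]
266 280 [74 73 76] [597.3  66.4  83.8]
266 282 [94 92 97] [597.3  66.2  86.6]
290 258 [89 92 93] [616.8  77.7  67.8]
290 260 [91 95 97] [616.8  75.8  67.4]
290 262 [85 88 89] [616.8  74.3  68.2]
290 264 [77 76 78] [615.8  82.6  89.5]
290 266 [112 113 115] [615.7  82.8  93.2]
290 268 [146 146 150] [615.7  81.6  94.1]
290 270 [173 172 176] [615.6  80.3  94.8]
290 272 [172 171 176] [615.6  78.5  94.5]
290 274 [146 147 151] [615.6  77.1  94.8]
290 276 [59 61 62] [616.8  61.7  68.5]
290 278 [62 62 64] [616.8  59.3  67.5]
290 280 [69 69 71] [616.1  66.   83.3]
290 282 [108 106 110] [616.   66.   86.5]
[261 226  33  30 951] [[597.04402292 105.2855457  117.30366335]
 [606.33613755 115.66523261 125.53438699]
 [615.5577443  121.97670092 127.85627255]]
```

Emit:
apply_moves:
  series:
    - [[0,0,0],[0,0,0],38]
    - [[0,0,0],[0,0,0],38]
    - [[0,0.2,0],[0,0,0],38]
    - [[0,0.4,-0.5],[0,0,0],38]
    - [[0,0.4,-1],[0,0,0],38]
    - [[0,0.4,-1.6],[0,0,0],38]
    - [[0,0.4,-1.6],[0,0,0],10]
    - [[0,0.4,-1.6],[0,0,0],10]
    - [[0,0.4,-1.6],[0,0,0],10]
    - [[0,0.4,-1.6],[0,0,0],10]
  grip_force: 25

```text
clock: 10.55
eef_pos: [606.9, 111.9, 129.3]
eef_rot: [-3.141, -0.001, -0.012]
wrist_force: [-0.4, -0.8, 4.2]
finger_gap: 9.5
```

```bash
cat > wm.py <<'E'
from h import *
import sys
n=sys.argv[1]
s,p,d=shot('wrist',n);cv2.imwrite(f'pics/{n}c.png',cv2.resize(p[180:420,150:410,::-1],None,fx=3,fy=2.5))
print({k:s[k] for k in ('clock','eef_pos','wrist_force','finger_gap')})
W=wworld(d,s['eef_pos'],s['eef_rot'])
try:
    o,st,m=blob(p,(255,190,300,310),'o');q=np.percentile(W[m],[2,50,98],0);print('knob',st,q.round(1).tolist(),'centre y~',q[2,1]-10,'z~',q[2,2]-10)
except Exception as e: print(e)
for u in (266,278,290):
    print(u,[(v,*W[v,u,1:].round(1).tolist(),int(p[v,u].mean())) for v in range(215,306,2) if 55<W[v,u,2]<115])
E
python3 wm.py wrist6
```

```text
{'clock': 10.55, 'eef_pos': array([606.90887806, 111.91003035, 129.29717844]), 'wrist_force': array([-0.35767073, -0.76506435,  4.23904685]), 'finger_gap': 9.473330915760044}
knob [262 223  31  29 634] [[597.5, 109.8, 93.9], [606.3, 121.8, 102.0], [615.5, 126.0, 105.0]] centre y~ 116.00160419140748 z~ 95.04385800621218
266 [(223, 125.8, 93.7, 62), (225, 125.7, 97.7, 71), (227, 124.7, 98.9, 83), (229, 123.7, 99.9, 83), (231, 122.9, 101.4, 85), (233, 122.4, 103.8, 92), (235, 122.1, 106.6, 100), (237, 121.8, 109.5, 95), (239, 122.2, 114.0, 80)]
278 [(223, 126.2, 95.5, 57), (225, 125.6, 97.7, 70), (227, 124.7, 99.1, 75), (229, 123.8, 100.5, 79), (231, 123.0, 102.0, 83), (233, 121.6, 101.8, 87), (235, 120.6, 102.7, 95), (237, 119.5, 103.5, 95), (239, 118.5, 104.3, 95), (241, 117.6, 105.5, 94), (243, 115.9, 104.6, 91), (245, 114.2, 103.6, 90), (247, 112.6, 103.1, 80), (249, 110.7, 101.8, 78), (251, 109.0, 101.1, 98), (253, 103.6, 91.9, 159), (255, 101.0, 89.2, 162), (257, 99.4, 88.9, 162), (259, 97.2, 87.5, 162), (261, 95.2, 86.4, 163), (263, 92.6, 84.2, 160), (265, 90.8, 83.6, 160), (267, 88.2, 81.5, 163), (269, 85.9, 80.2, 164), (271, 83.8, 79.1, 161), (273, 81.7, 78.2, 163), (275, 79.0, 76.1, 167), (277, 73.2, 68.2, 74), (279, 71.7, 68.8, 86), (281, 70.0, 68.8, 58), (283, 67.2, 66.8, 63), (285, 66.2, 68.1, 59), (287, 64.6, 68.5, 71), (289, 62.7, 68.1, 92), (291, 60.8, 68.0, 83), (293, 59.3, 68.5, 68), (295, 66.7, 83.8, 81), (297, 66.5, 86.2, 84), (299, 66.5, 88.8, 158), (301, 65.1, 89.3, 177), (303, 62.8, 88.2, 175), (305, 60.8, 87.5, 175)]
290 [(223, 125.5, 93.3, 54), (225, 125.3, 96.9, 69), (227, 124.7, 99.4, 69), (229, 123.9, 101.0, 76), (231, 123.3, 103.1, 80), (233, 122.1, 103.5, 82), (235, 122.2, 107.3, 97), (237, 121.8, 109.9, 100), (239, 122.2, 114.4, 100)]
```

View pics/wrist6c.png

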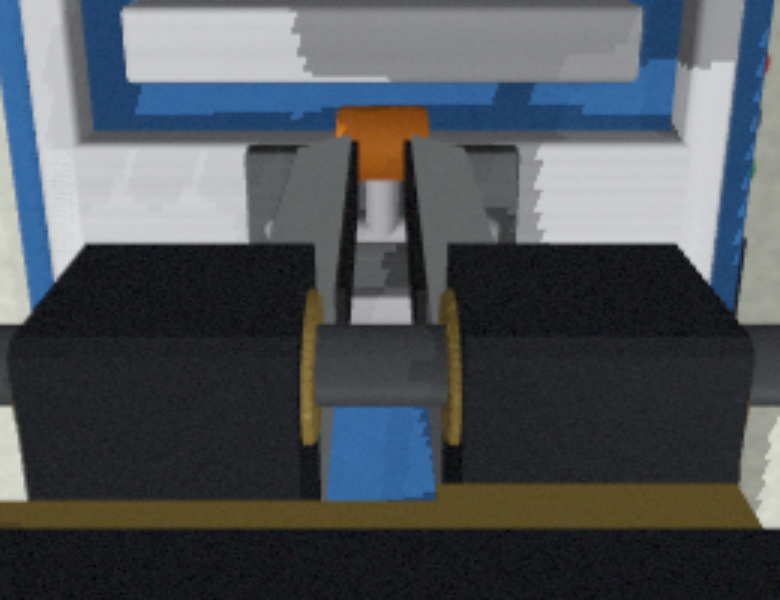

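The fingers closed above the knob because the loop dropped further. The knob is now at (606,116,95), and the bar is at about (80,73), on the sill and past the lip. I'll lift a little, open, go down and grip it there.

Emit:
apply_moves:
  series:
    - [[0,0,0.5],[0,0,0],40]
    - [[0,0,0.6],[0,0,0],40]
    - [[0,0,0.6],[0,0,0],40]
    - [[0,0.1,0.6],[0,0,0],40]
    - [[0,0.2,0],[0,0,0],40]
    - [[0,0.2,-0.7],[0,0,0],40]
    - [[0,0.2,-1.3],[0,0,0],40]
    - [[0,0.2,-2],[0,0,0],40]
    - [[0,0.2,-2],[0,0,0],40]
    - [[0,0.2,-2],[0,0,0],40]
  grip_force: 20

```text
clock: 11.85
eef_pos: [606.8, 113.9, 109.0]
eef_rot: [3.142, -0.0, -0.012]
wrist_force: [-0.7, 0.1, 0.5]
finger_gap: 37.4
```

```bash
python3 wm.py wrist7|head -2
```

```text
{'clock': 11.85, 'eef_pos': array([606.8019043 , 113.88169097, 109.02027146]), 'wrist_force': array([-0.66417765,  0.12848091,  0.50926726]), 'finger_gap': 37.38949115733471}
knob [ 260  236   35   33 1093] [[597.1, 109.8, 93.7], [606.7, 120.0, 102.7], [615.9, 126.0, 105.0]] centre y~ 116.02998290377444 z~ 94.9711381172585
```

View pics/wrist7c.png

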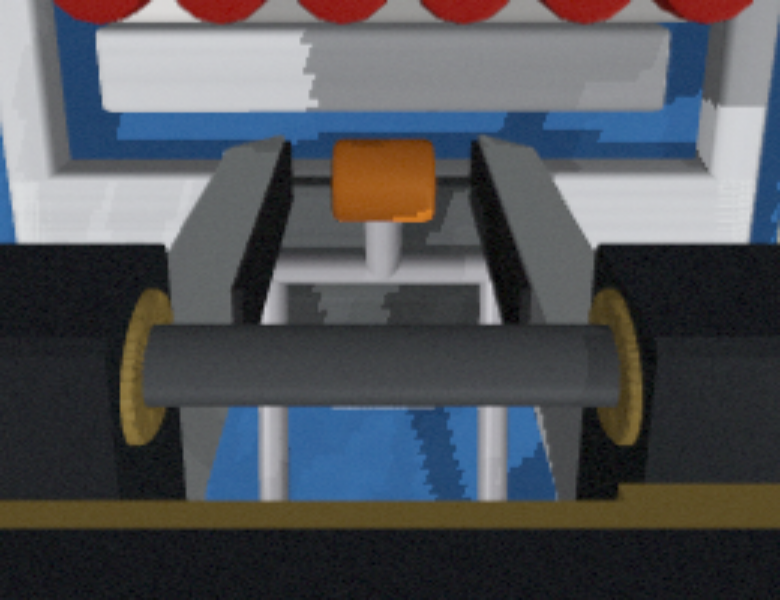

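The fingers now flank the knob at crop (383,180), and the bar is visible at row 265. I'll close on it and draw it back under the lip.

Emit:
apply_moves:
  series:
    - [[0,0,0],[0,0,0],10]
    - [[0,0,0],[0,0,0],10]
    - [[0,0,0],[0,0,0],10]
    - [[0,0,0],[0,0,0],10]
    - [[0,0,0],[0,0,0],10]
    - [[0,-0.3,0],[0,0,0],10]
    - [[0,-0.6,0],[0,0,0],10]
    - [[0,-0.9,0],[0,0,0],10]
    - [[0,-1.2,0],[0,0,0],10]
    - [[0,-1.4,0],[0,0,0],10]
  grip_force: 25

```text
clock: 13.15
eef_pos: [606.9, 100.7, 109.2]
eef_rot: [-3.14, -0.001, -0.012]
wrist_force: [3.2, 6.0, 1.4]
finger_gap: 19.6
```

```bash
python3 wm.py wrist8
```

```text
{'clock': 13.15, 'eef_pos': array([606.87135289, 100.69110395, 109.16863548]), 'wrist_force': array([3.17039869, 5.95447739, 1.44857208]), 'finger_gap': 19.613166452152132}
knob [ 260  234   35   34 1128] [[596.6, 97.1, 93.0], [606.3, 107.4, 102.8], [615.9, 113.4, 105.4]] centre y~ 103.36758093469827 z~ 95.4488926020165
266 [(231, 103.4, 57.3, 90), (233, 103.3, 61.4, 49), (235, 113.1, 92.6, 57), (237, 113.2, 96.2, 71), (239, 112.5, 97.7, 71), (241, 112.3, 100.5, 76), (243, 111.1, 100.6, 80), (245, 110.4, 102.0, 84), (247, 109.6, 102.9, 89), (249, 108.2, 102.6, 89), (251, 107.3, 103.4, 91), (255, 105.1, 103.8, 93), (257, 104.1, 104.4, 89), (259, 102.2, 102.9, 90), (261, 101.3, 103.7, 84), (263, 100.1, 103.8, 83), (265, 98.4, 102.9, 78), (267, 96.6, 101.6, 82), (269, 79.1, 68.7, 88), (271, 77.4, 68.3, 87), (273, 75.8, 68.2, 90), (275, 74.0, 67.8, 90), (277, 72.2, 67.3, 79), (279, 70.7, 67.5, 57), (281, 69.5, 68.1, 62), (283, 71.1, 73.9, 78), (285, 70.4, 75.5, 110), (287, 69.5, 76.6, 142), (289, 68.9, 78.1, 164), (291, 67.2, 77.8, 170), (293, 64.7, 76.2, 154), (295, 58.6, 68.6, 85), (29
[... 1258 characters left out ...]
, 88), (249, 108.6, 103.9, 86), (251, 107.4, 103.8, 94), (253, 106.6, 104.8, 93), (255, 104.8, 103.6, 92), (257, 103.8, 104.0, 94), (259, 102.8, 104.6, 84), (261, 101.4, 104.2, 84), (263, 100.1, 104.1, 86), (265, 98.2, 102.7, 105), (267, 96.5, 101.7, 115), (269, 78.9, 68.6, 56), (271, 76.8, 67.5, 61), (273, 75.7, 68.4, 63), (275, 74.3, 68.7, 63), (277, 72.7, 68.6, 60), (279, 70.8, 68.0, 59), (281, 70.0, 69.5, 63), (283, 70.8, 73.6, 76), (285, 70.6, 76.1, 90), (287, 69.5, 76.8, 104), (289, 67.5, 76.0, 115), (291, 66.8, 77.5, 117), (293, 64.6, 76.4, 102), (295, 58.0, 67.9, 58), (297, 66.1, 83.9, 70), (299, 65.9, 86.0, 84), (301, 66.5, 89.4, 156), (303, 64.0, 87.7, 170), (305, 62.5, 87.8, 174)]
```

View pics/wrist8c.png

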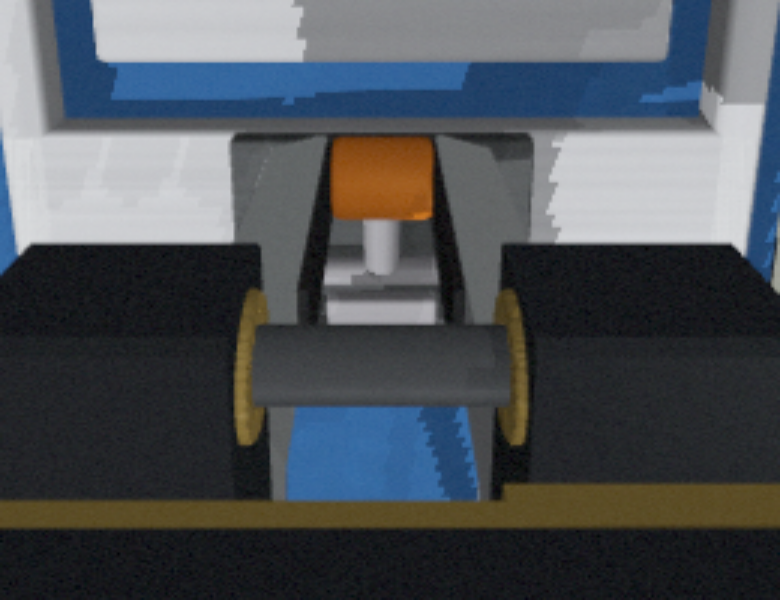

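The bar is at (y≈67, z≈73.5), level with the slot and starting under the lip (underside 82). I'll continue back to the post.

Emit:
apply_moves:
  series:
    - [[0,-0.2,0],[0,0,0],10]
    - [[0,-0.4,0],[0,0,0],10]
    - [[0,-0.6,0],[0,0,0],10]
    - [[0,-0.8,0],[0,0,0],10]
    - [[0,-0.9,0],[0,0,0],10]
    - [[0,-1,0],[0,0,0],10]
    - [[0,-1,0],[0,0,0],10]
    - [[0,-1,0],[0,0,0],10]
    - [[0,-1,0],[0,0,0],10]
    - [[0,-1,0],[0,0,0],10]

```text
clock: 14.45
eef_pos: [606.8, 90.8, 109.1]
eef_rot: [-3.14, -0.001, -0.012]
wrist_force: [3.3, 6.8, 1.2]
finger_gap: 19.9
```

```bash
python3 wm.py wrist9 | cut -c1-1700
python3 - <<'E'
from h import *
_,p,d=shot('side','side9');a=cv2.resize(p[60:240,170:370,::-1],None,fx=3,fy=3);cv2.imwrite('pics/side9c.png',a)
E
```

```text
{'clock': 14.45, 'eef_pos': array([606.80005354,  90.84304964, 109.13397771]), 'wrist_force': array([3.27930701, 6.77195485, 1.18221797]), 'finger_gap': 19.928744763598633}
knob [ 260  235   35   33 1122] [[596.5, 87.4, 93.1], [606.3, 97.5, 102.8], [615.8, 103.5, 105.3]] centre y~ 93.45743836159667 z~ 95.27380038462734
266 [(219, 102.3, 56.4, 87), (221, 102.0, 60.2, 63), (223, 102.3, 65.9, 49), (225, 101.3, 67.1, 84), (227, 100.3, 68.6, 94), (229, 98.7, 68.1, 93), (231, 97.3, 68.2, 88), (233, 96.1, 68.8, 96), (235, 103.3, 92.8, 56), (237, 103.3, 96.3, 68), (239, 103.2, 99.1, 70), (241, 101.8, 98.7, 76), (243, 101.4, 100.9, 75), (245, 100.4, 101.6, 85), (247, 99.8, 102.9, 88), (249, 98.7, 103.3, 89), (251, 97.2, 102.7, 93), (253, 96.8, 104.5, 91), (255, 95.4, 104.2, 92), (257, 93.9, 103.6, 90), (259, 93.1, 104.6, 90), (261, 91.9, 104.5, 88), (263, 90.3, 103.8, 87), (265, 88.0, 101.6, 79), (267, 86.7, 101.6, 79), (269, 68.8, 67.7, 92), (271, 67.4, 68.0, 90), (273, 66.0, 68.2, 85), (275, 64.1, 67.5, 86), (277, 62.9, 68.2, 81), (279, 61.3, 68.3, 54), (281, 59.4, 67.6, 52), (283, 61.3, 73
[... 1680 characters left out ...]
, 103.0, 83), (249, 98.6, 103.5, 89), (251, 97.6, 103.9, 93), (253, 96.7, 104.6, 96), (255, 94.8, 103.2, 98), (257, 93.9, 103.9, 95), (259, 93.1, 104.9, 92), (261, 91.4, 103.8, 87), (263, 90.3, 104.2, 84), (265, 88.2, 102.3, 93), (267, 86.4, 101.2, 115), (269, 68.7, 67.9, 68), (271, 67.6, 68.8, 61), (273, 66.0, 68.7, 61), (275, 64.4, 68.5, 59), (277, 63.0, 68.9, 62), (279, 61.0, 68.0, 61), (281, 59.7, 68.6, 60), (283, 60.6, 73.0, 75), (285, 65.3, 84.3, 69), (287, 64.8, 85.9, 84), (289, 64.6, 88.1, 151), (291, 63.5, 88.8, 171), (293, 62.3, 89.1, 168), (295, 60.5, 88.5, 169), (297, 59.0, 88.5, 167), (299, 57.4, 88.2, 165), (301, 55.9, 88.1, 172), (303, 55.0, 89.1, 174), (305, 53.4, 88.8, 178)]
```

View pics/wrist9c.png

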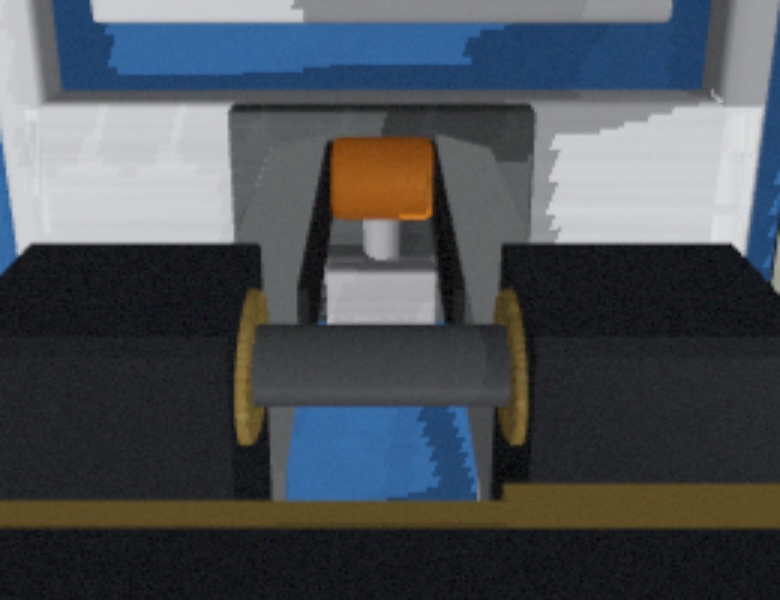

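View pics/side9c.png

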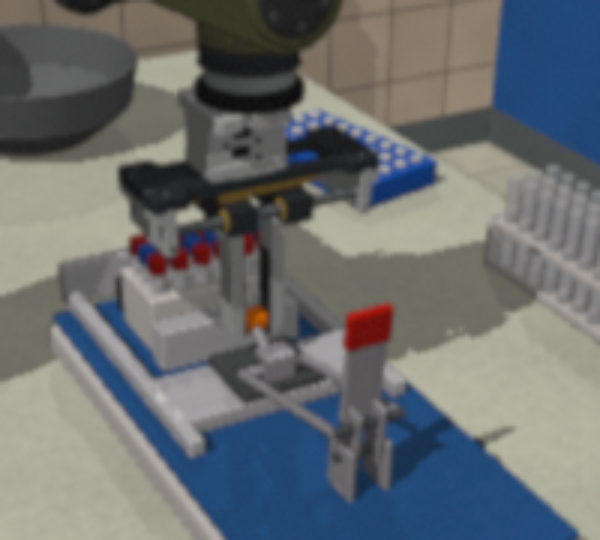

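The bar has disappeared under the lip and sits against the post (bar y≈57.5, keeper far edge 65.5). The lever stands upright at side crop (370,330). I'll release the knob and lift away.

Emit:
apply_moves:
  series:
    - [[0,0,0],[0,0,0],50]
    - [[0,0,0],[0,0,0],50]
    - [[0,0,0],[0,0,0],50]
    - [[0,0,0],[0,0,0],50]
    - [[0,0,0],[0,0,0],50]
    - [[0,0,2],[0,0,0],50]
    - [[0,0,5],[0,0,0],50]
    - [[0,0,9],[0,0,0],0]
    - [[0,0,13],[0,0,0],0]
    - [[0,0,15],[0,0,0],0]

```text
clock: 15.8
eef_pos: [607.0, 89.9, 261.3]
eef_rot: [-3.141, -0.003, -0.012]
wrist_force: [-0.2, 0.8, -0.2]
finger_gap: 20.8
```

```bash
python3 - <<'E'
from h import *
s,p,d=shot('scene','scene10');a,s1,m1=blob(p,(290,155,335,215),'red');W1=world('scene',d)
cv2.imwrite('pics/scene10c.png',cv2.resize(p[110:260,250:430,::-1],None,fx=3.3,fy=3.3))
_,p2,d2=shot('side','side10');b,s2,m2=blob(p2,(270,145,315,185),'red');W2=world('side',d2)
cv2.imwrite('pics/side10c.png',cv2.resize(p2[60:240,170:370,::-1],None,fx=3,fy=3))
print({k:s[k] for k in ('clock','eef_pos','wrist_force','finger_gap')})
print('red',a,s1,b,s2,tri(a,b));print(np.percentile(W1[m1],[2,50,98],0).round(1));print(np.percentile(W2[m2],[2,50,98],0).round(1))
s,p,d=shot('wrist','wrist10');W=wworld(d,s['eef_pos'],s['eef_rot'])
hsv=cv2.cvtColor(p,cv2.COLOR_RGB2HSV)
E
```

```text
{'clock': 15.8, 'eef_pos': array([607.0183869 ,  89.91427447, 261.33602023]), 'wrist_force': array([-0.24578067,  0.81090329, -0.15112753]), 'finger_gap': 20.80219297043954}
red [305.544 188.808] [300 182  12  15 125] [292.44508671 168.36416185] [285 161  16  16 173] [605.24347579 -74.24718009 172.97467744]
[[592.7 -80.6 161.1]
 [607.4 -77.6 174.8]
 [620.9 -74.9 185.9]]
[[588.5 -79.8 162.3]
 [602.8 -77.1 176.6]
 [617.7 -74.2 188. ]]
```

View pics/scene10c.png

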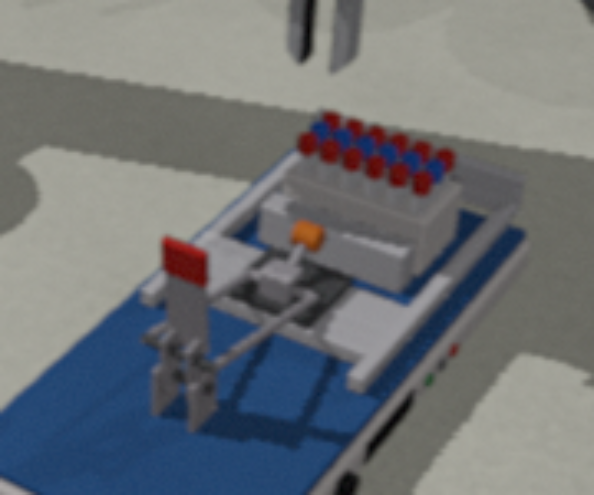

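View pics/wrist10.png

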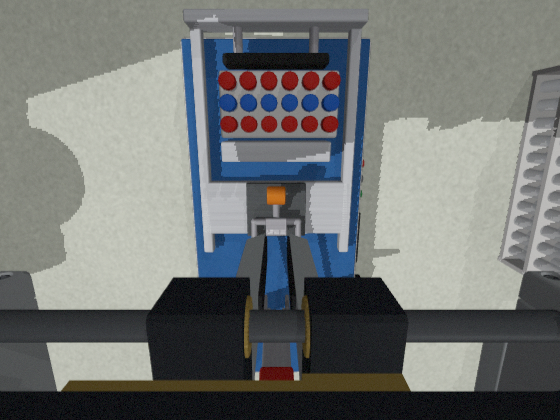

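View pics/side10c.png

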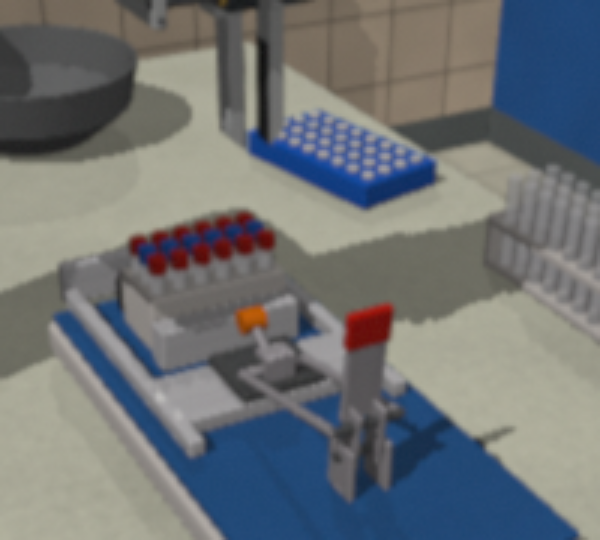

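The loop is hooked: the keeper is at scene crop (283,280) with the knob beyond it, and the lever stands at about 85°. The red end's face is near y≈-71, z≈173. Now I'll plan the press path for the closed fingertips.

```bash
python3 - <<'E'
import numpy as np
# corner = (TCPy-8, TCPz-25) ; origin y -72, pin z 75
for s in (94,):
  for t in [95,88,80,72,64,56,48,40,34,28,22,16,11,7,4,2,0]:
    a=np.radians(t);x=-s*np.cos(a)+10*np.sin(a);z=s*np.sin(a)+10*np.cos(a)
    print(t,'TCP y,z',round(-72+x+8,1),round(75+z+25,1))
E
```

```text
95 TCP y,z -45.8 192.8
88 TCP y,z -57.3 194.3
80 TCP y,z -70.5 194.3
72 TCP y,z -83.5 192.5
64 TCP y,z -96.2 188.9
56 TCP y,z -108.3 183.5
48 TCP y,z -119.5 176.5
40 TCP y,z -129.6 168.1
34 TCP y,z -136.3 160.9
28 TCP y,z -142.3 153.0
22 TCP y,z -147.4 144.5
16 TCP y,z -151.6 135.5
11 TCP y,z -154.4 127.8
7 TCP y,z -156.1 121.4
4 TCP y,z -157.1 116.5
2 TCP y,z -157.6 113.3
0 TCP y,z -158.0 110.0
```

Emit:
apply_moves:
  series:
    - [[-0.1,-2.5,0],[0,0,0],0]
    - [[-0.1,-5.5,0],[0,0,0],0]
    - [[-0.15,-9,0],[0,0,0],0]
    - [[-0.15,-12,0],[0,0,0],0]
    - [[-0.15,-13.8,0],[0,0,0],0]
    - [[-0.15,-13.8,-1],[0,0,0],0]
    - [[-0.15,-13.8,-3],[0,0,0],0]
    - [[-0.15,-13.8,-5],[0,0,0],0]
    - [[-0.15,-13.8,-6.5],[0,0,0],0]
    - [[-0.15,-13.8,-6.5],[0,0,0],0]

```text
clock: 17.2
eef_pos: [604.8, -47.4, 192.5]
eef_rot: [-3.141, 0.002, -0.011]
wrist_force: [0.2, 0.0, 0.6]
finger_gap: 0.4
```

```bash
python3 - <<'E'
from h import *
s,p2,d2=shot('side','side11')
cv2.imwrite('pics/side11c.png',cv2.resize(p2[60:240,170:370,::-1],None,fx=3,fy=3))
print({k:s[k] for k in ('clock','eef_pos','wrist_force','finger_gap','joints')})
E
```

```text
{'clock': 17.2, 'eef_pos': array([604.79226157, -47.40875287, 192.45834129]), 'wrist_force': array([0.1531922 , 0.02142224, 0.60587175]), 'finger_gap': 0.39855350674727874, 'joints': array([-1.38626164e-01,  4.58010737e-01,  1.39424339e+00,  7.54288792e-05,
        1.29160286e+00, -1.27295075e-01])}
```

View pics/side11c.png

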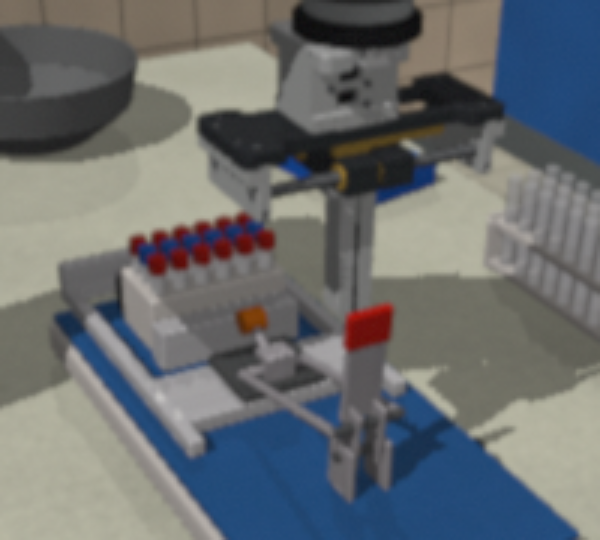

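The fingertips are on the +y side of the lever, just clear of its upper face. I'll push it over along the arc to about 40°.

Emit:
apply_moves:
  series:
    - [[0.05,-0.5,0],[0,0,0],0]
    - [[0.05,-1,0],[0,0,0],0]
    - [[0.05,-2.2,0],[0,0,0],0]
    - [[0.05,-3.5,-0.15],[0,0,0],0]
    - [[0.05,-4.8,-0.5],[0,0,0],0]
    - [[0.05,-6,-1],[0,0,0],0]
    - [[0.05,-7.2,-1.7],[0,0,0],0]
    - [[0.05,-7.7,-2.1],[0,0,0],0]
    - [[0.05,-8.2,-2.6],[0,0,0],0]
    - [[0.05,-8.2,-2.6],[0,0,0],0]

```text
clock: 18.5
eef_pos: [605.6, -130.4, 167.5]
eef_rot: [3.141, 0.0, -0.012]
wrist_force: [0.3, -0.3, 0.1]
finger_gap: 0.3
```

```bash
python3 - <<'E'
from h import *
s,p2,d2=shot('side','side12')
cv2.imwrite('pics/side12c.png',cv2.resize(p2[60:260,170:370,::-1],None,fx=3,fy=3))
print({k:s[k] for k in ('clock','eef_pos','wrist_force','finger_gap')})
E
```

```text
{'clock': 18.5, 'eef_pos': array([ 605.6386874 , -130.40601875,  167.50682649]), 'wrist_force': array([ 0.27308336, -0.3459656 ,  0.06325009]), 'finger_gap': 0.3388366154418629}
```

View pics/side12c.png

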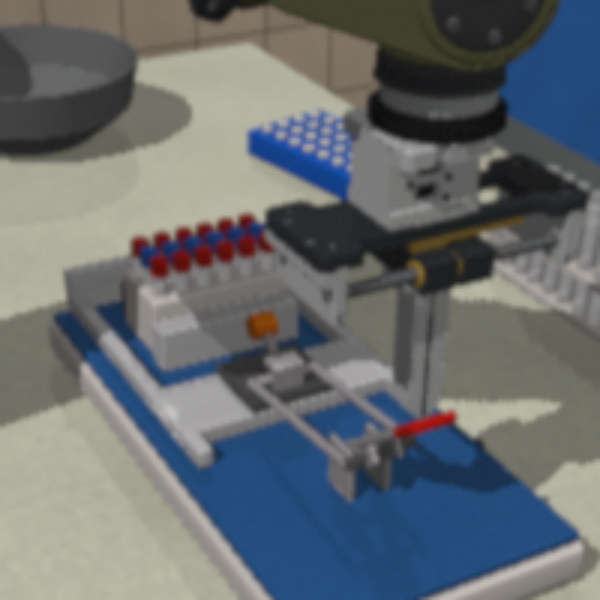

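The lever is down to about 30°, the loop is still hooked and the frame is being drawn in. I'll continue down.

Emit:
apply_moves:
  series:
    - [[0,-0.6,-0.7],[0,0,0],0]
    - [[0,-1.2,-1.5],[0,0,0],0]
    - [[0,-1.75,-2.35],[0,0,0],0]
    - [[0,-2.15,-3.25],[0,0,0],0]
    - [[0,-2.45,-4],[0,0,0],0]
    - [[0,-2.6,-4.5],[0,0,0],0]
    - [[0,-2.65,-4.8],[0,0,0],0]
    - [[0,-2.7,-5.1],[0,0,0],0]
    - [[0,-2.7,-5.3],[0,0,0],0]
    - [[0,-2.7,-5.3],[0,0,0],0]

```text
clock: 19.8
eef_pos: [605.7, -157.0, 114.8]
eef_rot: [-3.142, 0.0, -0.012]
wrist_force: [-0.6, 0.4, -0.5]
finger_gap: 0.4
```

```bash
python3 - <<'E'
from h import *
s,p2,d2=shot('side','side13')
cv2.imwrite('pics/side13c.png',cv2.resize(p2[60:260,170:370,::-1],None,fx=3,fy=3))
print({k:s[k] for k in ('clock','eef_pos','wrist_force','finger_gap')})
E
```

```text
{'clock': 19.8, 'eef_pos': array([ 605.70248447, -157.02272777,  114.81299899]), 'wrist_force': array([-0.6008635 ,  0.38630451, -0.51828135]), 'finger_gap': 0.3536954691107547}
```

View pics/side13c.png

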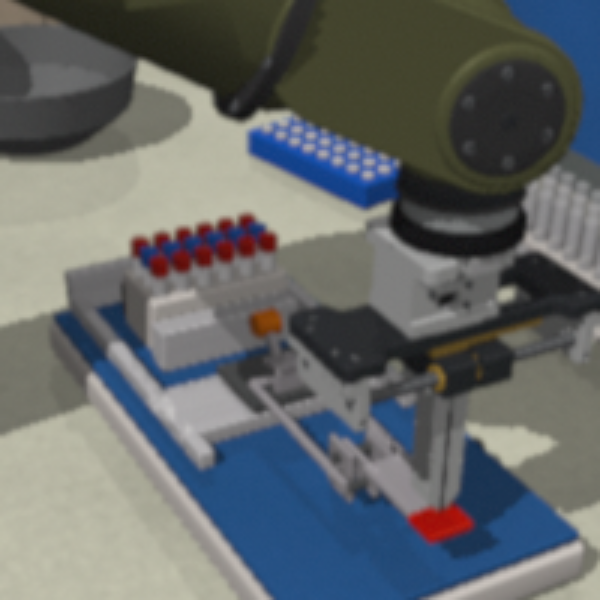

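The lever looks flat and there is no contact force, so it snapped past centre. I'll press lightly to confirm it is on its stop.

Emit:
apply_moves:
  series:
    - [[0,-0.05,-0.1],[0,0,0],0]
    - [[0,-0.05,-0.2],[0,0,0],0]
    - [[0,-0.05,-0.3],[0,0,0],0]
    - [[0,-0.05,-0.35],[0,0,0],0]
    - [[0,-0.05,-0.4],[0,0,0],0]
    - [[0,-0.05,-0.45],[0,0,0],0]
    - [[0,-0.05,-0.5],[0,0,0],0]
    - [[0,-0.05,-0.5],[0,0,0],0]
    - [[0,-0.05,-0.5],[0,0,0],0]
    - [[0,-0.05,-0.5],[0,0,0],0]

```text
clock: 21.1
eef_pos: [605.8, -157.6, 110.3]
eef_rot: [3.141, -0.0, -0.012]
wrist_force: [-2.5, 0.5, 5.2]
finger_gap: 0.8
```

Contact came at tip z≈85.3, which is the shut height of 85, with 5 N. I'll press a little more and then retreat.

Emit:
apply_moves:
  series:
    - [[0,0,-0.1],[0,0,0],0]
    - [[0,0,-0.1],[0,0,0],0]
    - [[0,0,-0.1],[0,0,0],0]
    - [[0,0,0.5],[0,0,0],0]
    - [[0,0,2],[0,0,0],0]
    - [[0,0,5],[0,0,0],0]
    - [[-1,0,9],[0,0,0],0]
    - [[-4,0,13],[0,0,0],0]
    - [[-8,0,16],[0,0,0],0]
    - [[-12,0,18],[0,0,0],0]

```text
clock: 22.35
eef_pos: [484.6, -157.6, 292.0]
eef_rot: [3.141, -0.002, -0.012]
wrist_force: [0.9, 0.4, -0.1]
finger_gap: 0.3
```

Emit:
apply_moves:
  series:
    - [[-2,2,1],[0,0,0],0]
    - [[-4,5,2],[0,0,0],0]
    - [[-6,8,3],[0,0,0],0]
    - [[-8,11,4],[0,0,0],0]
    - [[-10,14,4],[0,0,0],0]
    - [[-12,17,4],[0,0,0],0]
    - [[-13,19,4],[0,0,0],0]
    - [[-13,19,4],[0,0,0],0]
    - [[-13,19,4],[0,0,0],0]
    - [[-13,19,4],[0,0,0],0]

```text
clock: 23.6
eef_pos: [356.0, 31.8, 329.9]
eef_rot: [3.142, 0.0, -0.013]
wrist_force: [0.4, 0.3, -0.3]
finger_gap: 0.1
```

```bash
python3 - <<'E'
from h import *
for n in ('scene','side'):
    s,p,d=shot(n,n+'14');x0,y0=(230,120) if n=='scene' else (170,90)
    cv2.imwrite(f'pics/{n}14c.png',cv2.resize(p[y0:y0+190,x0:x0+200,::-1],None,fx=3.1,fy=3.1,interpolation=cv2.INTER_CUBIC))
    W=world(n,d); r,st,m=blob(p,(260,190,330,260) if n=='scene' else (290,180,350,260),'red')
    print(n,'red',r,np.median(W[m],0).round(1),W[m].min(0).round(1),W[m].max(0).round(1))
    o,st,m=blob(p,(280,120,380,230) if n=='scene' else (220,130,300,200),'o');print('knob',o,np.median(W[m],0).round(1))
    # keeper, rack top, fence top along centre line
    for nm,(xa,xb,ya,yb,za,zb) in {'keeper':(594,617,10,75,84,93),'fence':(560,650,110,152,77,84),'rack+':(550,660,140,240,78,86)}.items():
        k=(W[...,0]>xa)&(W[...,0]<xb)&(W[...,1]>ya)&(W[...,1]<yb)&(W[...,2]>za)&(W[...,2]<zb)
        if k.sum()>5: print(nm,k.sum(),np.percentile(W[k],[3,50,97],0).round(1).tolist())
print({k:s[k] for k in ('clock','eef_pos','wrist_force')})
E
```

```text
scene red [279.55405405 247.60810811] [ 606.  -171.8   83.4] [ 589.2 -182.6   78.3] [ 621.3 -156.9   85.9]
knob [338.58730159 182.53968254] [609.8  64.  107.8]
keeper 72 [[597.2, 27.4, 84.6], [608.0, 40.8, 87.0], [615.1, 59.4, 92.6]]
fence 239 [[563.8, 126.7, 77.3], [607.8, 140.5, 79.0], [647.5, 151.4, 83.5]]
rack+ 162 [[554.3, 140.6, 78.2], [606.2, 148.9, 80.3], [655.9, 153.4, 85.2]]
side red [316.54117647 233.58823529] [ 600.6 -172.6   85.1] [ 217.4 -668.9   78.3] [ 618.3 -157.1  580.4]
knob [258.10810811 166.86486486] [603.3  63.9 108.5]
keeper 83 [[594.3, 27.9, 84.2], [604.4, 38.8, 88.3], [615.2, 55.0, 92.1]]
fence 236 [[563.4, 127.1, 78.0], [601.5, 138.1, 80.6], [648.0, 151.6, 83.5]]
rack+ 196 [[550.6, 140.7, 79.1], [597.3, 149.9, 81.2], [656.2, 198.5, 85.5]]
{'clock': 23.65, 'eef_pos': array([355.95547003,  31.85330378, 329.79618573]), 'wrist_force': array([-0.74110962,  0.01662948,  0.14808086])}
```

View pics/scene14c.png

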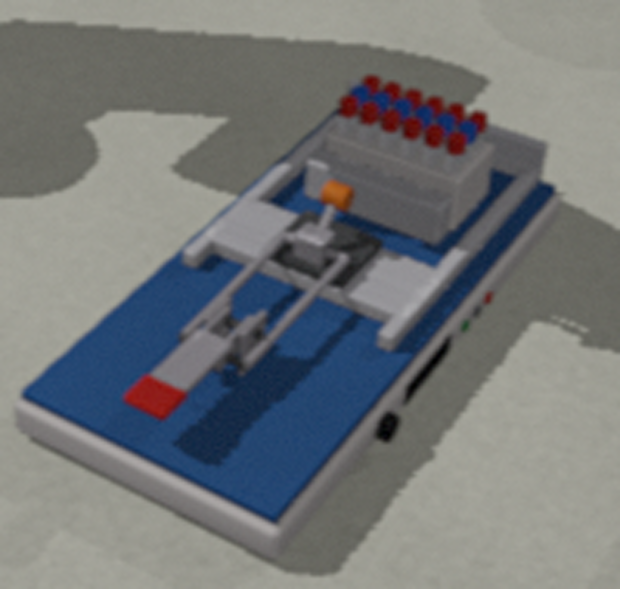

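View pics/side14c.png

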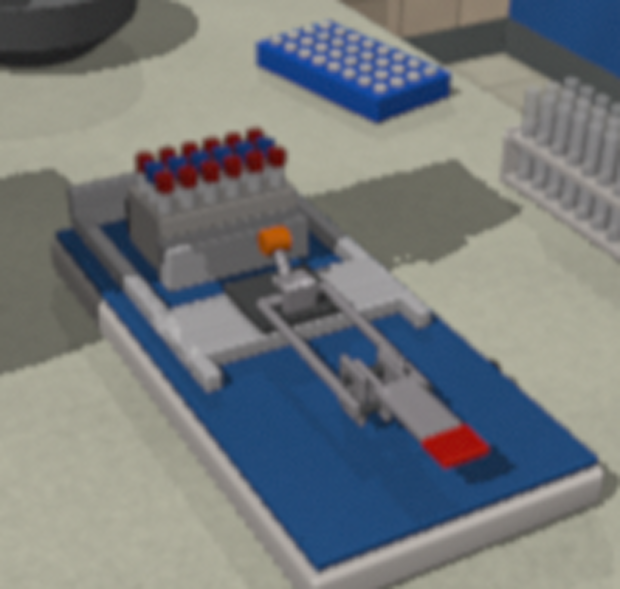

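The lever lies flat (red end z≈84–85), the loop is hooked, and the keeper is at about its home position. Last check: did the rack close its 4 mm gap to the fence, and are the bystanders untouched?

```bash
python3 - <<'E'
from h import *
for n,reg in (('scene',(325,135,400,185)),('side',(200,120,275,175))):
    for k in ('0','14'):
        z=np.load(f'pics/{n}{k}.npz');p=z['p'];W=world(n,z['d'])
        hsv=cv2.cvtColor(p,cv2.COLOR_RGB2HSV).astype(int);h=hsv[...,0];m=((h<4)|(h>174)|((h>100)&(h<130)))&(hsv[...,1]>110)&(W[...,2]>112)&(W[...,2]<135)&(W[...,1]>130)&(W[...,1]<240)&(abs(W[...,0]-605)<70)
        print(n,k,'caps',m.sum(),np.percentile(W[m],[2,50,98],0).round(1).tolist())
    a=np.load(f'pics/{n}0.npz')['p'].astype(int);b=np.load(f'pics/{n}14.npz')['p'].astype(int)
    df=abs(a-b).max(-1)
    r=(slice(240,390),slice(120,275)) if n=='scene' else (slice(270,405),slice(260,470))
    print('bystander region diff',np.percentile(df[r],99.5),(df[r]>60).sum())
E
```

```text
scene 0 caps 439 [[560.3, 158.2, 113.1], [610.4, 180.6, 122.2], [665.4, 207.9, 125.3]]
scene 14 caps 420 [[561.3, 154.1, 113.5], [616.1, 175.8, 121.8], [665.3, 202.8, 125.5]]
bystander region diff 11.0 28
side 0 caps 387 [[556.5, 158.6, 113.9], [601.7, 177.6, 123.2], [659.1, 205.8, 126.7]]
side 14 caps 321 [[556.9, 155.2, 114.2], [603.1, 162.9, 123.3], [659.6, 199.0, 126.8]]
bystander region diff 11.0 0
```

The rack moved about 4 mm, which closes the gap, and its caps are at the same height. The bystanders are unchanged. Handing in.

```bash
python3 -c "
from cell import manip
print(manip.sign_off()); print(manip.read_state()['clock'])"
```

```text
the job is handed in; nothing more can be done
None
the job is handed in; nothing more can be done
```

The rack is clamped. I hooked the loop over the keeper with the lever upright (about 85°), let go of the knob, then pressed the lever down past centre with the closed fingertips. I handed the job in at about 24 s.

**Last checks, with the arm clear of everything:**
- **Lever:** it lies flat, with the red end at z≈84–85 mm against 85 mm expected. It had already snapped shut with no force on the fingers, and a light press met the stop with about 5 N.
- **Loop and frame:** the loop is still hooked. The keeper's near edge is about 1–2 mm from its fully home position, which is within measurement error.
- **Rack:** it started 4 mm off the fence and moved about 4 mm, so the gap is closed. The cap heights did not change, so it was not tipped or lifted.
- **Bystanders:** the bottle, cup and jar look the same in both cameras as before.

**What went wrong or disagreed:**
- The knob crept in the pads and the loop sagged while I was positioning it, so I had to regrip three times. On one of those tries the fingers closed just above the knob.
- The wrist camera and the fixed cameras placed the mixer 4–5 mm apart along its length. I relied on the wrist camera for hooking the bar.

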